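Dig out the drill battery and put it on charge

ROBOT

A 7-joint arm with a two-finger parallel gripper is mounted at the origin on the work surface. World frame = base frame: x ahead of the robot, y to its left, z up, the work surface at z = 0. Lengths are in m, angles in rad, forces in N, time in s.
With the tool pointing down it reaches from about 0.4 to 0.85 m from the base axis. Payload 6.9 kg.
Tool frame: the origin (TCP) lies on the centre line of the jaws, within the pads' length; the fingertips stand 17 mm ahead of it and the grasp point (between the pads) lies 2 mm behind it; y points along the fingers, z is the direction in which the jaws open and shut, and the axes are right-handed (so a half turn about y gives the same grasp; the last joint's range is limited). The gripper opens to 85 mm and grips with 20 to 120 N. Pads are 22 mm wide; open, the fingers measure 114 mm over their backs; the gripper's body (76 mm by 85 mm) begins 54 mm behind the grasp point. The pads swing forward as they close: fully open they stand 13 mm farther back than shut.
Start: joints at [1.387, 0.507, -0.238, 1.5, 0.126, 1.149, -0.155], TCP at [0.179, -0.599, 0.228] pointing down, gripper open.
Joint ranges: [-3.08, 3.08], [-0.24, 2.05], [-1.43, 1.35], [0, 2.5], [-1.52, 4.66], [0.17, 1.96], [-2.89, 2.89]. Speed limits (rad/s): [2.39, 2.39, 3.14, 3.14, 3.14, 3.14, 3.14].

INTERFACE

Orientations are given as a 3x3 rotation matrix whose columns are the frame's x, y, z axes.
In Python, from rig import read_state, capture, camera_model, sign_off gives the robot as it stands.
- The arm moves only by the shell command python3 -m crank 'ROWS'. ROWS is text: rows parted by semicolons, each of 7 numbers parted by spaces: the shift along the tool's x, y, z in m, then the turn, a rotation vector about the tool's x, y, z in rad, then the closure, from 0 (fully open) to 1 (shut). A call has 1 to 12 rows; each row is the pose to reach, as a shift and turn from the pose commanded when the call began, along the tool's axes at that moment; what a row does not reach only later rows make up. A row lasts 1/12 s, in which the tool goes at most 41.7 mm and 7.16 degrees, less where a joint would pass 70% of its speed; a pose out of reach is approached as far as the arm can. A call with a gripper value outside its range is refused whole. The fingers move at their own pace and stop on an object; the grip force is fixed at half the most. Time passes only in rows, so rows that repeat a pose let the fingers close. It gives the time, the measured TCP pose, the force and the opening at its end, in the units of the state.
- read_state(): the state, without advancing time (a new reading comes with each control period).
- capture(name): name is "side" or "top"; returns (picture, depth): 400x640x3 uint8, red, green, blue; 400x640 float32, m along the optical axis (not along the pixel's ray), 0 where there is no reading.
- camera_model(name): a dict with "intrinsics" (3x3 intrinsics, pixels), "view" (4x4, takes a point from world to camera coordinates). Camera axes: x right, y up, looking along -z (the intrinsics and any distortion apply to the point x, -y, -z); pixel columns grow to the right and rows downward; lengths in m; the calibration is good to about 2 mm. A picture is of the moment at which its call begins. camera_model takes no time and is no camera call.
- sign_off(): hands the job in, once; it reports no verdict.
The state is a dict: "time": time; "q": joint angles; "qd": joint speeds; "joint_efforts": joint torques, N m; "ee_pos": TCP position; "eef_rot": TCP orientation; "wrist_force": force on the tool from outside, world axes, zero at the start; "torque": the same for the moment, N m; "opening": opening from 0.0 (shut) to 1.0 (fully open).
Only numpy, scipy, OpenCV 4.12 (cv2) and the standard library are available. Lean on these libraries where they do the work, as an engineer would, in place of code of your own. Each camera call takes 0.05 s, during which the arm holds its last target. There are 200 camera calls.

TASK

The drill battery lies on the storage board behind the glue bottle, the tin and the jar. Stand all three containers upright in the grey side tray before you move the battery, then set the battery on the charger, centred and square on its outlined deck, and only then put each container back upright on the board mark where it stood at the start. Do not tip anything over, and leave the tape measure, the drill and the cork sanding block alone.

Things in the scene. Friction and masses are not known exactly. Their poses are not given: they have to be found in the camera images.
- glue: Wood-glue bottle, loose, about 0.25 kg, upright: yellow round body 54 mm in diameter up to 86 mm, a shoulder narrowing to 30 mm at height 100 mm, then a straight orange cap 30 mm in diameter from height 100 to 130 mm (the top). Origin at the centre of its underside, z up along its axis. It starts on one of the three marks of the board.
- tin: Round steel tin with a blue band and a blue disc on top, loose, about 0.35 kg, upright: straight cylinder 60 mm in diameter, 112 mm high. Origin at the centre of its underside, z up. It starts on one of the three marks of the board.
- jar: White jar with a green lid, loose, about 0.3 kg, upright: body 54 mm in diameter up to 90 mm, lid 58 mm in diameter from height 90 to 118 mm (the top). Origin at the centre of its underside, z up. It starts on one of the three marks of the board.
- battery: Drill battery pack, loose, about 0.5 kg, flat: black base 110 mm long (x) by 56 mm wide (y), 34 mm high, with a red block 96 (x) by 44 mm (y) on it up to height 50 mm (the top). Origin at the centre of its underside, x along its length, z up; either way round will do. It starts on the board, on the far side of the containers and 15 to 30 mm from their row, length roughly along the row.
- board: Pale plywood storage board, fixed: 230 (x) by 270 mm (y), 12 mm thick; a dark lip 12 mm wide on its +x edge rises 30 mm above its top. Origin at the centre of its underside, z up; its -x edge faces the robot. Three flat dark round marks, 68 mm across, at x = -50 mm and y = -88, 0, +88 mm in its frame: at the start a container stands centred on each, in any order.
- tray: Grey square side tray, fixed and empty at the start, to the left or the right of the board: 190 by 190 mm outside, floor 5 mm thick, walls 5 mm thick, rim 12 mm above the bench. Origin at the centre of its underside, x and y along its sides.
- charger: Battery charger, fixed, on the other side of the board from the tray: yellow base from x = -65 to +105 mm, 100 mm wide (y), deck at height 30 mm. Origin at bench height under the centre of the deck's black area outlined in white (126 (x) by 72 mm); the battery goes there, length along x. A black block with two lamps stands at x = 77 to 105 mm, top at 50 mm.
- tape: Bystander, loose: orange tape measure, 66 by 62 mm, 34 mm high, on the bench beyond the board. Origin at the centre of its underside.
- drill: Bystander, loose: green and black cordless drill lying on its side beyond the board, about 210 by 185 mm, 58 mm high. Origin at bench height under its battery foot; the barrel runs along x at y = -138 mm.
- sander: Bystander, loose: cork sanding block, 60 (x) by 100 mm (y), 38 mm high, with a dark sole, beyond the board. Origin at the centre of its underside.

How it is judged:
By the outcome, as a careful person would: the job done as asked, in the order asked, and still so for the second after the job is handed in, with the robot touching nothing.
It also fails if it takes over 147 s, if anything falls off the work surface, if the arm or the gripper's body presses on something with over 40 N, if the wrist force passes 120 N, or if a joint passes its speed limit or range.

## Working session

There is one attempt and no reset: what is moved stays moved. The work goes in short steps, Python scripts to look and compute and a shell command to move; the robot and the scene stay as the last step left them, time stands still between calls to the robot, and variables do not carry over. Pictures are saved under pics/ and viewed, about 12 in all and at most 16, crops included, and the job is handed in when it is done.

```bash
ls; mkdir -p pics; python3 - <<'E'
from rig import *
import cv2,numpy as np
np.set_printoptions(precision=4,suppress=True)
s=read_state()
for k,v in s.items(): print(k,np.array(v))
for n in("top","side"):
    p,d=capture(n); cv2.imwrite(f"pics/{n}0.png",p[:,:,::-1]); np.savez(f"pics/{n}0.npz",p=p,d=d)
    c=camera_model(n); print(n,c)
E
```

```text
pics
time 0.0
q [ 1.3865  0.5083 -0.2375  1.5011  0.1257  1.1489 -0.1548]
qd [ 0.     -0.0002  0.0008 -0.0002 -0.001  -0.0001  0.0001]
joint_efforts [ -0.0008 -62.0585  -2.1877 -24.9654   0.0123   0.0121   0.    ]
ee_pos [ 0.1784 -0.5985  0.227 ]
eef_rot [[-0.9583 -0.0006  0.2858]
 [-0.2858  0.0017 -0.9583]
 [ 0.0001 -1.     -0.0017]]
wrist_force [-0.1154 -0.2938 -0.8145]
torque [ 0.0062 -0.011  -0.0229]
opening 1.0056333576567376
top {'intrinsics': array([[421.2296,   0.    , 324.3322],
       [  0.    , 421.2296, 195.4605],
       [  0.    ,   0.    ,   1.    ]]), 'view': array([[ 0.0076, -1.    ,  0.0022, -0.0001],
       [ 0.9865,  0.0078,  0.1637, -0.6296],
       [-0.1637,  0.001 ,  0.9865, -1.1722],
       [ 0.    ,  0.    ,  0.    ,  1.    ]])}
side {'intrinsics': array([[427.0344,   0.    , 327.9403],
       [  0.    , 427.0344, 200.1883],
       [  0.    ,   0.    ,   1.    ]]), 'view': array([[-0.979 ,  0.2039,  0.0007,  0.6258],
       [-0.1258, -0.6067,  0.7849,  0.056 ],
       [ 0.1605,  0.7683,  0.6196, -1.339 ],
       [ 0.    ,  0.    ,  0.    ,  1.    ]])}
```

View pics/top0.png

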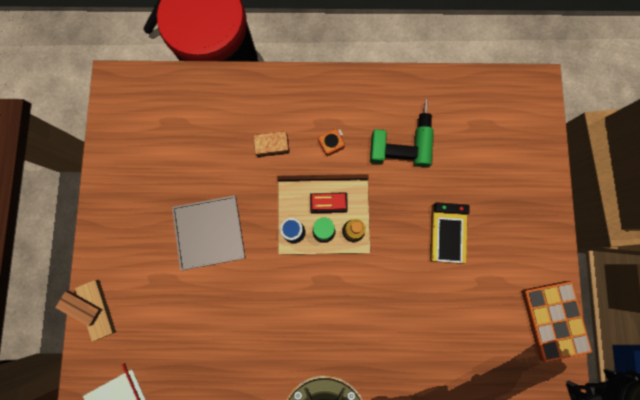

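View pics/side0.png

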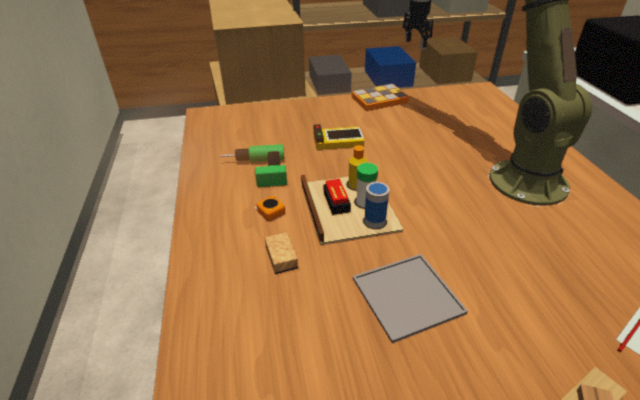

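```bash
cat > h.py <<'E'
from rig import *
import cv2,numpy as np
np.set_printoptions(precision=4,suppress=True)
def ray(n,uv,z):
    c=camera_model(n);K=c["intrinsics"];V=c["view"]
    uv=np.atleast_2d(uv).astype(float)
    d=np.c_[(uv[:,0]-K[0,2])/K[0,0],-(uv[:,1]-K[1,2])/K[1,1],-np.ones(len(uv))]@V[:3,:3]
    o=-V[:3,:3].T@V[:3,3]
    return o+d*((z-o[2])/d[:,2])[:,None]
def cloud(n,d):
    v,u=np.mgrid[:400,:640]
    c=camera_model(n);K=c["intrinsics"];V=c["view"]
    P=np.stack([(u-K[0,2])/K[0,0]*d,-(v-K[1,2])/K[1,1]*d,-d],-1)
    return (P-V[:3,3])@V[:3,:3]
def hsv(p): return cv2.cvtColor(p,cv2.COLOR_RGB2HSV)
def mask(p,lo,hi,box):
    m=cv2.inRange(hsv(p),lo,hi);k=np.zeros_like(m);x0,y0,x1,y1=box;k[y0:y1,x0:x1]=m[y0:y1,x0:x1];return k
def big(m,hull=True):
    c=max(cv2.findContours(m,cv2.RETR_EXTERNAL,cv2.CHAIN_APPROX_NONE)[0],key=cv2.contourArea);return c[:,0]
def rect(xy):
    (c,wh,a)=cv2.minAreaRect((xy[:,:2]*1000).astype(np.float32));return np.array(c),np.array(wh),a
E
python3 - <<'E'
from h import *
D={n:np.load(f"pics/{n}0.npz") for n in("top","side")}
p=D["top"]["p"];C=cloud("top",D["top"]["d"])
H=hsv(p)
for nm,u,v in [("tin",291,230),("jar",324,229),("glue",355,229),("cap",357,227),("bat",328,196),("trayfloor",208,232),("board",290,195),("deck",450,240),("yel",436,255),("white",441,240),("bench",250,300),("rim",178,240)]:
    print(nm,p[v,u],H[v,u],C[v,u])
# by depth band
def band(box,zl,zh):
    x0,y0,x1,y1=box;c=C[y0:y1,x0:x1].reshape(-1,3);return c[(c[:,2]>zl)&(c[:,2]<zh)]
for nm,b,z in [("tin",(275,212,308,248),.124),("jar",(308,212,340,248),.130),("glue",(340,212,372,248),.142)]:
    q=band(b,z-.006,z+.008); r=cv2.minEnclosingCircle((q[:,:2]*1000).astype(np.float32)); print(nm,len(q),q.mean(0),r)
q=band((300,188,355,216),.057,.07);print("bat",len(q),q.mean(0),rect(q))
q=band((270,180,380,260),.008,.016);print("board",q.mean(0),rect(q))
q=band((425,215,475,268),.025,.036);print("chargdeck",q.mean(0),rect(q))
q=band((165,190,250,275),.0035,.02);print("tray",q.mean(0),rect(q))
E
python3 - <<'E'
import cv2
p=cv2.imread('pics/top0.png');a=cv2.resize(p[170:280,160:480],None,fx=2.5,fy=2.5,interpolation=2)
s=cv2.imread('pics/side0.png');b=cv2.resize(s[100:260,220:480],(800,492),interpolation=2)
cv2.imwrite('pics/c.png',a)
E
```

```text
tin [ 42  80 134] [108 175 134] [0.5227 0.0941 0.1217]
jar [ 83 180  93] [ 63 137 180] [0.5252 0.005  0.1323]
glue [197 133  58] [ 16 180 197] [ 0.5248 -0.0771  0.1444]
cap [198 132  58] [ 16 180 198] [ 0.5305 -0.0827  0.1404]
bat [178 129  65] [ 17 162 178] [ 0.6264 -0.0058  0.0618]
trayfloor [156 143 131] [ 14  41 156] [0.5244 0.3496 0.006 ]
board [200 173 115] [ 20 108 200] [0.6373 0.1081 0.0088]
deck [28 26 25] [10 27 28] [ 0.5048 -0.3621  0.0292]
yel [199 190 110] [ 27 114 199] [ 0.4612 -0.32    0.0282]
white [30 29 27] [20 26 30] [ 0.5045 -0.3354  0.0311]
bench [150  85  48] [ 11 173 150] [ 0.3278  0.2193 -0.0038]
rim [110 100  90] [ 15  46 110] [0.4998 0.4359 0.0095]
tin 376 [0.527  0.0944 0.1242] ((527.2000732421875, 94.15995025634766), 29.75914764404297)
jar 359 [0.529  0.0065 0.1294] ((529.4950561523438, 6.3684611320495605), 28.830486297607422)
glue 94 [ 0.5314 -0.0811  0.1412] ((531.1490478515625, -81.51435852050781), 14.773515701293945)
bat 494 [ 0.6118 -0.007   0.0615] (array([611.7861,  -7.4219]), array([44.4893, 95.8065]), 2.0672874450683594)
board [0.5744 0.0086 0.0116] (array([573.5876,  10.5471]), array([218.8813, 276.1422]), 1.4380933046340942)
chargdeck [ 0.5097 -0.3605  0.0297] (array([ 510.7093, -359.9018]), array([100.7032, 139.9368]), 87.18111419677734)
tray [0.5239 0.351  0.0066] (array([527.7015, 354.6299]), array([255.3124, 253.2785]), 2.4643917083740234)
```

View pics/c.png

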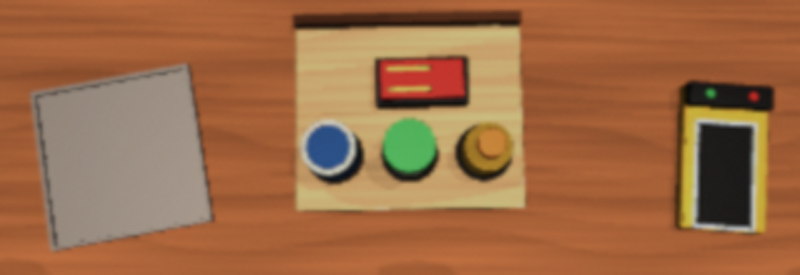

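```bash
python3 - <<'E'
from h import *
p=np.load("pics/top0.npz")["p"];s=np.load("pics/side0.npz")["p"]
m=mask(p,(5,15,90),(25,75,220),(165,190,250,275));c=big(m)
print("tray top",rect(ray("top",c,.010)))
m=mask(s,(0,0,60),(180,75,220),(345,250,470,340));c=big(m);print("tray side",rect(ray("side",c,.010)))
# charger black area + white outline
for n,im,box in(("top",p,(432,212,470,264)),("side",s,(310,120,370,155))):
    m=mask(im,(18,75,100),(35,255,255),box)
    c=cv2.convexHull(big(m))[:,0];print(n,"yellow",rect(ray(n,c,.03)))
    w=mask(im,(0,0,110),(180,60,255),box);c=cv2.convexHull(big(w))[:,0];print(n,"white",rect(ray(n,c,.03)),cv2.countNonZero(w))
m=mask(s,(100,90,60),(125,255,255),(355,175,400,235))
for n,im,box in(("top",p,(305,190,352,215)),("side",s,(315,170,360,220))):
    m=cv2.inRange(hsv(im),(0,150,110),(10,255,255))|cv2.inRange(hsv(im),(170,150,110),(180,255,255))
    k=np.zeros_like(m);k[box[1]:box[3],box[0]:box[2]]=m[box[1]:box[3],box[0]:box[2]];c=big(cv2.morphologyEx(k,cv2.MORPH_CLOSE,np.ones((5,5))))
    print(n,"bat red",rect(ray(n,c,.062)))
E
```

```text
tray top (array([524.1526, 348.6777]), array([188.4717, 189.4051]), 11.094009399414062)
tray side (array([525.0444, 348.9227]), array([192.4178, 193.6381]), 11.204100608825684)
top yellow (array([ 514.0991, -359.1851]), array([ 99.3015, 141.264 ]), 87.27985382080078)
top white (array([ 506.1378, -360.3979]), array([ 70.4445, 125.2262]), 86.07424926757812) 188
side yellow (array([ 526.2977, -343.7028]), array([160.1898, 170.4318]), 78.30416107177734)
side white (array([ 446.5666, -360.3705]), array([51.5675,  5.7142]), 86.22206115722656) 33
top bat red (array([613.3454,  -7.2883]), array([43.6471, 95.0066]), 0.4545733630657196)
side bat red (array([614.5452,  -6.1908]), array([ 45.2062, 101.3803]), 2.0892181396484375)
```

```bash
cat >> h.py <<'E'
from scipy.spatial.transform import Rotation as Ro
def need(x,y,z,yaw=0):
    "row from the measured pose to x,y,z with tool z axis at heading yaw deg, tool down"
    s=read_state();R=np.array(s["eef_rot"]);a=np.radians(yaw)
    zz=np.array([np.cos(a),np.sin(a),0]);yy=np.array([0,0,-1.]);T=np.c_[np.cross(yy,zz),yy,zz]
    print("t",s["time"],"row",R.T@(np.array([x,y,z])-s["ee_pos"]),Ro.from_matrix(R.T@T).as_rotvec(),"op",s["opening"])
E
r="-.27 -.02 -.285 0 -.64 0 0"
python3 -m crank '-.27 -.02 -.285 0 -.64 0 0;-.27 -.02 -.285 0 -.64 0 0;-.27 -.02 -.285 0 -.64 0 0;-.27 -.02 -.285 0 -.64 0 0;-.27 -.02 -.285 0 -.64 0 0;-.27 -.02 -.285 0 -.64 0 0;-.27 -.02 -.285 0 -.64 0 0;-.27 -.02 -.285 0 -.64 0 0;-.27 -.02 -.285 0 -.64 0 0;-.27 -.02 -.285 0 -.64 0 0;-.27 -.02 -.285 0 -.64 0 0;-.27 -.02 -.285 0 -.64 0 0'
python3 -c "from h import *;need(.527,.094,.26)"
```

```text
time: 1.1
ee_pos: [0.3561, -0.2479, 0.2479]
eef_rot: [[-0.596, -0.0, 0.803], [-0.803, -0.0, -0.596], [0.0, -1.0, 0.0]]
wrist_force: [-0.6, -1.3, -0.8]
opening: 1.003
t 1.1 row [-0.3764 -0.0122 -0.0664] [ 0.0001 -0.6382  0.0004] op 1.0026442559655744
```

```bash
python3 -m crank '-.376 -.012 -.066 0 -.638 0 0;-.376 -.012 -.066 0 -.638 0 0;-.376 -.012 -.066 0 -.638 0 0;-.376 -.012 -.066 0 -.638 0 0;-.376 -.012 -.066 0 -.638 0 0;-.376 -.012 -.066 0 -.638 0 0;-.376 -.012 -.066 0 -.638 0 0;-.376 -.012 -.066 0 -.638 0 0;-.376 -.012 -.066 0 -.638 0 0;-.376 -.012 -.066 0 -.638 0 0;-.376 -.012 -.066 0 -.638 0 0;-.376 -.012 -.066 0 -.638 0 0'
python3 -c "
from h import *
need(.527,.094,.098)
p,d=capture('side');cv2.imwrite('pics/s1.png',cv2.resize(p[60:260,250:500],(750,600))[:,:,::-1])"
```

```text
time: 2.1
ee_pos: [0.5279, 0.0906, 0.259]
eef_rot: [[-0.004, -0.002, 1.0], [-1.0, -0.001, -0.004], [0.001, -1.0, -0.002]]
wrist_force: [-0.2, -0.5, 0.3]
opening: 1.0
t 2.1 row [-0.0035  0.161  -0.0007] [ 0.0017 -0.0038  0.0008] op 0.9999270694838628
```

View pics/s1.png

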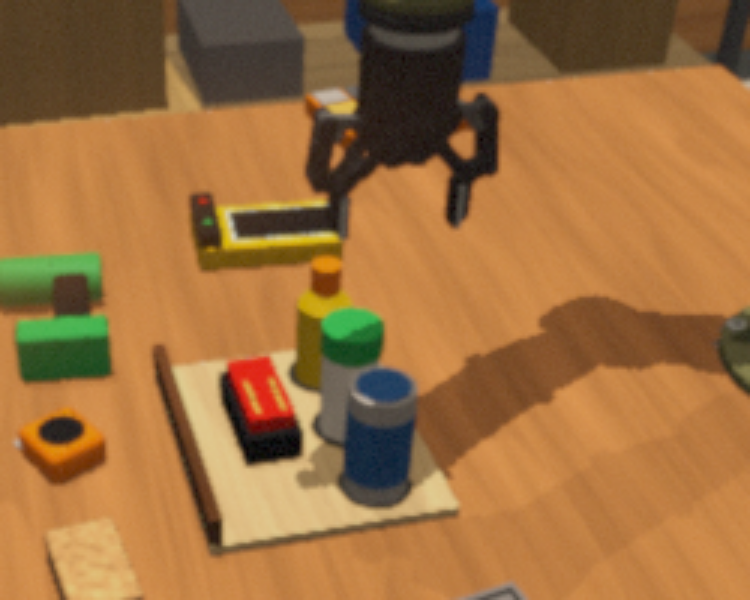

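```bash
python3 -m crank '0 .03 0 0 0 0 0;0 .06 0 0 0 0 0;0 .09 0 0 0 0 0;0 .12 0 0 0 0 0;0 .14 0 0 0 0 0;0 .161 0 0 0 0 0;0 .161 0 0 0 0 0;0 .161 0 0 0 0 0;0 .161 0 0 0 0 0'
python3 -c "
from h import *
need(.527,.094,.098)
p,d=capture('top');cv2.imwrite('pics/t1.png',cv2.resize(p[170:270,250:390],(770,550))[:,:,::-1])"
```

```text
time: 2.9
ee_pos: [0.5284, 0.091, 0.1]
eef_rot: [[-0.005, 0.001, 1.0], [-1.0, -0.0, -0.005], [0.0, -1.0, 0.001]]
wrist_force: [0.3, -0.4, 0.4]
opening: 0.999
t 2.9 row [-0.003   0.002  -0.0014] [-0.0012 -0.005   0.0002] op 0.999414559386672
```

View pics/t1.png

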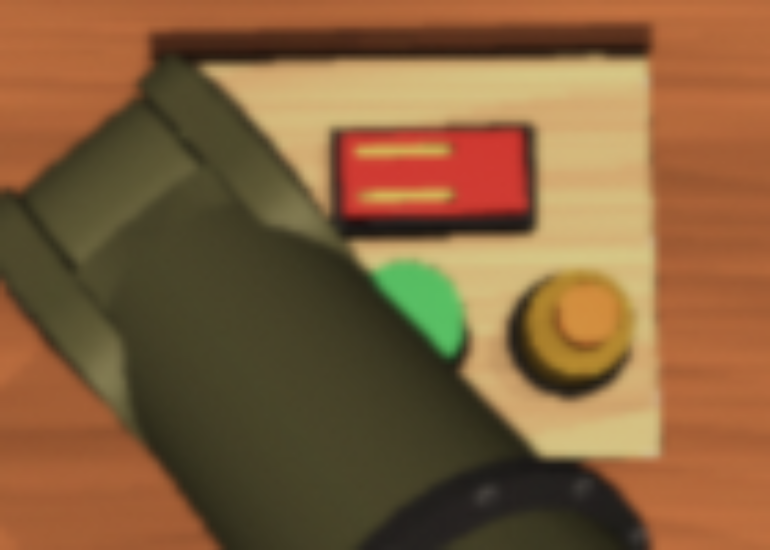

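```bash
python3 -m crank '-.003 .002 -.001 0 -.005 0 0;-.003 .002 -.001 0 -.005 0 0;-.003 .002 -.001 0 -.005 0 0;-.003 .002 -.001 0 -.005 0 0.1;-.003 .002 -.001 0 -.005 0 .2;-.003 .002 -.001 0 -.005 0 .3;-.003 .002 -.001 0 -.005 0 .5;-.003 .002 -.001 0 -.005 0 1;-.003 .002 -.001 0 -.005 0 1;-.003 .002 -.001 0 -.005 0 1;-.003 .002 -.001 0 -.005 0 1;-.003 .002 -.001 0 -.005 0 1'
python3 -m crank '0 0 0 0 0 0 1;0 0 0 0 0 0 1;0 0 0 0 0 0 1;0 0 0 0 0 0 1'
python3 -c "
from h import *
need(.527,.094,.098)"
```

```text
time: 3.95
ee_pos: [0.5273, 0.0953, 0.0976]
eef_rot: [[0.002, 0.001, 1.0], [-1.0, 0.0, 0.002], [-0.0, -1.0, 0.001]]
wrist_force: [-0.4, -1.1, 6.3]
opening: 0.68
time: 4.28
ee_pos: [0.5273, 0.0953, 0.0976]
eef_rot: [[0.002, 0.001, 1.0], [-1.0, 0.0, 0.002], [-0.0, -1.0, 0.001]]
wrist_force: [-0.1, -0.7, 7.2]
opening: 0.683
t 4.2833 row [ 0.0013 -0.0004 -0.0003] [-0.0011  0.0019 -0.0001] op 0.6829757476184237
```

```bash
python3 -m crank '0 -.02 0 0 0 0 1;0 -.05 0 0 0 0 1;0 -.08 0 0 0 0 1;-.02 -.1 .003 0 0 0 1;-.06 -.1 .007 0 0 0 1;-.1 -.1 .011 0 0 0 1;-.14 -.1 .015 0 0 0 1;-.18 -.1 .02 0 0 0 1;-.22 -.1 .024 0 0 0 1;-.26 -.1 .028 0 0 0 1;-.29 -.1 .031 0 0 0 1;-.307 -.1 .033 0 0 0 1'
python3 -m crank '0 0 0 0 0 0 1;0 0 0 0 0 0 1;0 .03 0 0 0 0 1;0 .06 0 0 0 0 1;0 .08 0 0 0 0 1;0 .095 0 0 0 0 1;0 .100 0 0 0 0 1;0 .100 0 0 0 0 1;0 .100 0 0 0 0 1'
python3 -c "
from h import *
need(.5604,.402,.0916)
p,d=capture('side');cv2.imwrite('pics/s2.png',cv2.resize(p[100:340,260:560],(750,600))[:,:,::-1])"
```

```text
time: 5.28
ee_pos: [0.5571, 0.407, 0.1957]
eef_rot: [[0.006, -0.003, 1.0], [-1.0, 0.002, 0.006], [-0.002, -1.0, -0.003]]
wrist_force: [-0.3, 0.1, -4.5]
opening: 0.681
time: 6.03
ee_pos: [0.5598, 0.4015, 0.0975]
eef_rot: [[0.001, 0.0, 1.0], [-1.0, -0.0, 0.001], [0.0, -1.0, 0.0]]
wrist_force: [0.3, 1.1, -3.4]
opening: 0.678
t 6.0333 row [-0.0005  0.0059  0.0006] [-0.0003  0.0009  0.0001] op 0.6778439312729508
```

View pics/s2.png

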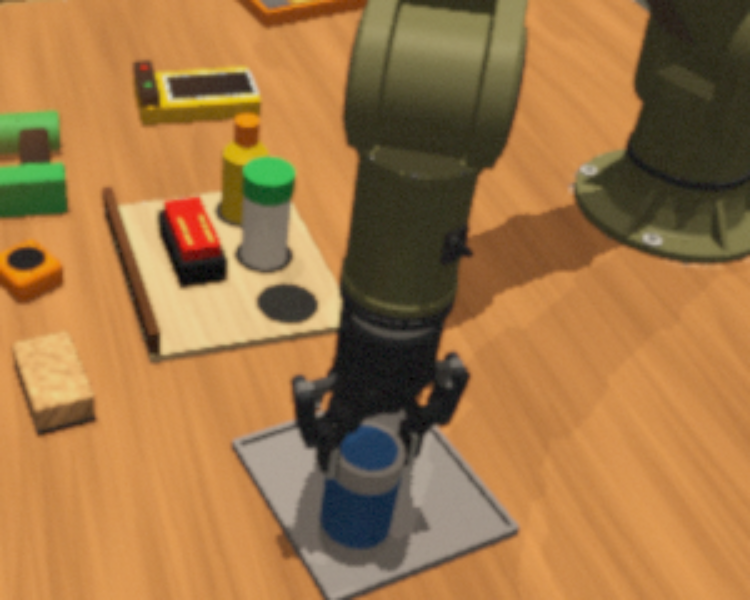

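```bash
python3 -m crank '0 .003 0 0 0 0 1;0 .0065 0 0 0 0 1;0 .0065 0 0 0 0 1;0 .0065 0 0 0 0 1'
python3 -m crank '0 0 0 0 0 0 .9;0 0 0 0 0 0 .6;0 0 0 0 0 0 .3;0 0 0 0 0 0 .1;0 0 0 0 0 0 0;0 0 0 0 0 0 0;0 0 0 0 0 0 0;0 -.02 0 0 0 0 0;0 -.06 0 0 0 0 0;0 -.1 0 0 0 0 0;0 -.14 0 0 0 0 0;0 -.14 0 0 0 0 0'
python3 -c "
from h import *
need(.529,.0065,.230)"
```

```text
time: 6.42
ee_pos: [0.5595, 0.4024, 0.0908]
eef_rot: [[0.002, 0.001, 1.0], [-1.0, 0.0, 0.002], [-0.0, -1.0, 0.001]]
wrist_force: [0.0, 0.8, -2.0]
opening: 0.678
time: 7.42
ee_pos: [0.5609, 0.4054, 0.2398]
eef_rot: [[0.002, 0.009, 1.0], [-1.0, 0.009, 0.002], [-0.009, -1.0, 0.009]]
wrist_force: [0.3, 1.0, 1.3]
opening: 1.002
t 7.4167 row [ 0.399   0.0058 -0.0326] [-0.0094  0.0017 -0.0092] op 1.0017648800324013
```

```bash
python3 -m crank '.04 0 -.003 0 0 0 0;.08 0 -.006 0 0 0 0;.12 0 -.009 0 0 0 0;.16 0 -.012 0 0 0 0;.2 0 -.015 0 0 0 0;.24 0 -.019 0 0 0 0;.28 0 -.022 0 0 0 0;.32 0 -.025 0 0 0 0;.36 0 -.028 0 0 0 0;.396 0 -.031 0 0 0 0;.396 0 -.031 0 0 0 0;.396 0 -.031 0 0 0 0'
python3 -m crank '0 0 0 0 0 0 0;0 0 0 0 0 0 0;0 .005 0 0 0 0 0'
python3 -c "
from h import *
need(.529,.0065,.114)
p,d=capture('top');C=cloud('top',d);q=C[190:275,165:250].reshape(-1,3);q=q[(q[:,2]>.111)&(q[:,2]<.125)];print(len(q),cv2.minEnclosingCircle((q[:,:2]*1000).astype(np.float32)),q.mean(0))"
```

```text
time: 8.42
ee_pos: [0.5289, 0.0032, 0.2303]
eef_rot: [[-0.003, -0.0, 1.0], [-1.0, -0.001, -0.003], [0.001, -1.0, -0.0]]
wrist_force: [0.4, 1.4, 0.4]
opening: 1.001
time: 8.67
ee_pos: [0.5296, 0.0082, 0.2261]
eef_rot: [[0.005, 0.002, 1.0], [-1.0, 0.001, 0.005], [-0.001, -1.0, 0.002]]
wrist_force: [0.9, 0.4, 0.4]
opening: 0.996
t 8.6667 row [ 0.0018  0.1121 -0.0008] [-0.0019  0.0048 -0.0007] op 0.996102690636011
380 ((558.4193725585938, 400.2987060546875), 30.423343658447266) [0.558  0.4001 0.1169]
```

```bash
python3 -m crank '0 .03 0 0 .003 0 0;.001 .06 0 0 .003 0 0;.001 .09 0 0 .003 0 0;.001 .112 0 0 .003 0 0;.001 .112 0 0 .003 0 0;.001 .112 0 0 .003 0 .1;.001 .112 0 0 .003 0 .2;.001 .112 0 0 .003 0 .3;.001 .112 0 0 .003 0 .5;.001 .112 0 0 .003 0 1;.001 .112 0 0 .003 0 1;.001 .112 0 0 .003 0 1'
python3 -m crank '0 0 0 0 0 0 1;0 0 0 0 0 0 1;0 0 0 0 0 0 1;0 0 0 0 0 0 1;0 0 0 0 0 0 1;0 0 0 0 0 0 1'
python3 -c "
from h import *
need(.578,.3136,.108)"
```

```text
time: 9.72
ee_pos: [0.5303, 0.0057, 0.1156]
eef_rot: [[-0.001, 0.004, 1.0], [-1.0, 0.0, -0.001], [-0.0, -1.0, 0.004]]
wrist_force: [-0.8, 0.1, 7.4]
opening: 0.643
time: 10.22
ee_pos: [0.5303, 0.0057, 0.1157]
eef_rot: [[-0.001, 0.004, 1.0], [-1.0, 0.0, -0.001], [-0.0, -1.0, 0.004]]
wrist_force: [-1.0, 1.1, 8.0]
opening: 0.649
t 10.2167 row [-0.3079  0.0079  0.0474] [-0.0038 -0.0011 -0.    ] op 0.6493583673782827
```

```bash
python3 -m crank '0 -.02 0 0 0 0 1;0 -.05 0 0 0 0 1;0 -.08 0 0 0 0 1;-.02 -.1 .003 0 0 0 1;-.06 -.1 .009 0 0 0 1;-.1 -.1 .015 0 0 0 1;-.14 -.1 .022 0 0 0 1;-.18 -.1 .028 0 0 0 1;-.22 -.1 .034 0 0 0 1;-.26 -.1 .04 0 0 0 1;-.29 -.1 .045 0 0 0 1;-.308 -.1 .0475 0 0 0 1'
python3 -m crank '0 0 0 0 0 0 1;0 0 0 0 0 0 1;0 .03 0 0 0 0 1;0 .06 0 0 0 0 1;0 .08 0 0 0 0 1;0 .095 0 0 0 0 1;0 .101 0 0 0 0 1;0 .104 0 0 0 0 1;0 .1065 0 0 0 0 1;0 .1065 0 0 0 0 1;0 .1065 0 0 0 0 1;0 .1065 0 0 0 0 1'
python3 -c "
from h import *
need(.578,.3136,.1087)"
```

```text
time: 11.22
ee_pos: [0.5757, 0.3181, 0.2142]
eef_rot: [[0.003, 0.0, 1.0], [-1.0, 0.003, 0.003], [-0.003, -1.0, 0.0]]
wrist_force: [-0.6, -0.0, -4.0]
opening: 0.64
time: 12.22
ee_pos: [0.577, 0.3129, 0.1092]
eef_rot: [[-0.002, 0.002, 1.0], [-1.0, 0.0, -0.002], [-0.0, -1.0, 0.002]]
wrist_force: [-3.6, -2.6, 7.4]
opening: 0.643
t 12.2167 row [-0.0007  0.0005  0.001 ] [-0.0015 -0.0016 -0.0002] op 0.6425174031947307
```

```bash
python3 -m crank '0 0 0 0 0 0 .9;0 0 0 0 0 0 .6;0 0 0 0 0 0 .3;0 0 0 0 0 0 .1;0 0 0 0 0 0 0;0 0 0 0 0 0 0;0 0 0 0 0 0 0;0 -.02 0 0 0 0 0;0 -.06 0 0 0 0 0;0 -.1 0 0 0 0 0;0 -.12 0 0 0 0 0;0 -.12 0 0 0 0 0'
python3 -m crank '.04 0 -.004 0 0 0 0;.08 0 -.009 0 0 0 0;.12 0 -.014 0 0 0 0;.16 0 -.018 0 0 0 0;.2 0 -.023 0 0 0 0;.24 0 -.028 0 0 0 0;.28 0 -.033 0 0 0 0;.32 0 -.038 0 0 0 0;.36 0 -.042 0 0 0 0;.393 0 -.046 0 0 0 0;.393 0 -.046 0 0 0 0;.393 0 -.046 0 0 0 0'
python3 -m crank '0 0 0 0 0 0 0;0 0 0 0 0 0 0;0 0 0 0 0 0 0'
python3 -c "
from h import *
need(.5312,-.081,.131)
p,d=capture('top');C=cloud('top',d);q=C[190:275,165:250].reshape(-1,3);q=q[(q[:,2]>.10)&(q[:,2]<.130)];
for w in (q[q[:,1]>.357],q[q[:,1]<.357]):print(len(w),cv2.minEnclosingCircle((w[:,:2]*1000).astype(np.float32)),w.mean(0))"
```

```text
time: 13.22
ee_pos: [0.5784, 0.3153, 0.2328]
eef_rot: [[-0.001, 0.007, 1.0], [-1.0, 0.005, -0.001], [-0.005, -1.0, 0.007]]
wrist_force: [-0.5, 0.3, -0.3]
opening: 0.999
time: 14.22
ee_pos: [0.5298, -0.0826, 0.2261]
eef_rot: [[-0.006, -0.001, 1.0], [-1.0, -0.0, -0.006], [0.0, -1.0, -0.001]]
wrist_force: [0.0, -0.2, -0.2]
opening: 0.998
time: 14.47
ee_pos: [0.5306, -0.0781, 0.2269]
eef_rot: [[0.002, 0.0, 1.0], [-1.0, 0.001, 0.002], [-0.001, -1.0, 0.0]]
wrist_force: [0.4, 0.2, -0.3]
opening: 1.002
t 14.4667 row [0.0029 0.0959 0.0006] [-0.0002  0.0017 -0.0005] op 1.001895198829188
415 ((558.9417114257812, 400.4893798828125), 30.553131103515625) [0.5577 0.3986 0.1161]
384 ((575.93017578125, 312.2361145019531), 29.17227554321289) [0.575  0.3104 0.1211]
```

```bash
python3 -m crank '0 .03 0 0 0 0 0;.002 .06 0 0 0 0 0;.002 .08 0 0 0 0 0;.002 .095 .0005 0 0 0 0;.002 .095 .0005 0 0 0 0;.002 .095 .0005 0 0 0 .2;.002 .095 .0005 0 0 0 .3;.002 .095 .0005 0 0 0 .4;.002 .095 .0005 0 0 0 .5;.002 .095 .0005 0 0 0 .6;.002 .095 .0005 0 0 0 1;.002 .095 .0005 0 0 0 1'
python3 -m crank '0 0 0 0 0 0 1;0 0 0 0 0 0 1;0 0 0 0 0 0 1;0 0 0 0 0 0 1;0 0 0 0 0 0 1;0 0 0 0 0 0 1;0 0 0 0 0 0 1;0 0 0 0 0 0 1'
python3 -c "
from h import *
need(.484,.341,.1245)"
```

```text
time: 15.52
ee_pos: [0.5319, -0.0819, 0.133]
eef_rot: [[-0.001, 0.002, 1.0], [-1.0, -0.0, -0.001], [0.0, -1.0, 0.002]]
wrist_force: [0.9, -0.5, 6.3]
opening: 0.308
time: 16.18
ee_pos: [0.5319, -0.0819, 0.133]
eef_rot: [[-0.001, 0.002, 1.0], [-1.0, -0.0, -0.001], [0.0, -1.0, 0.002]]
wrist_force: [0.2, -0.5, 6.3]
opening: 0.308
t 16.1833 row [-0.4228  0.0082 -0.0484] [-0.0024 -0.0013  0.0003] op 0.3076520309814949
```

```bash
python3 -m crank '0 -.03 0 0 0 0 1;0 -.06 0 0 0 0 1;0 -.09 0 0 0 0 1;-.02 -.12 -.005 0 0 0 1;-.06 -.13 -.015 0 0 0 1;-.1 -.13 -.025 0 0 0 1;-.14 -.13 -.035 0 0 0 1;-.18 -.13 -.048 0 0 0 1;-.22 -.13 -.048 0 0 0 1;-.26 -.13 -.048 0 0 0 1;-.3 -.13 -.048 0 0 0 1;-.34 -.13 -.048 0 0 0 1'
python3 -m crank '-.03 0 0 0 0 0 1;-.06 0 0 0 0 0 1;-.083 0 0 0 0 0 1;-.083 0 0 0 0 0 1;-.083 0 0 0 0 0 1;-.083 0.03 0 0 0 0 1;-.083 .06 0 0 0 0 1;-.083 .09 0 0 0 0 1;-.083 .12 0 0 0 0 1;-.083 .13 0 0 0 0 1;-.083 .13 0 0 0 0 1;-.083 .13 0 0 0 0 1'
python3 -c "
from h import *
need(.484,.341,.126)"
```

```text
time: 17.18
ee_pos: [0.4828, 0.2595, 0.2618]
eef_rot: [[-0.002, -0.0, 1.0], [-1.0, -0.001, -0.002], [0.001, -1.0, -0.0]]
wrist_force: [1.2, 0.0, -2.6]
opening: 0.306
time: 18.18
ee_pos: [0.4839, 0.3407, 0.1326]
eef_rot: [[-0.002, -0.0, 1.0], [-1.0, -0.0, -0.002], [0.0, -1.0, -0.0]]
wrist_force: [0.8, 1.1, -2.2]
opening: 0.305
t 18.1833 row [-0.0003  0.0066  0.0001] [ 0.     -0.002   0.0001] op 0.3053628833995757
```

```bash
python3 -m crank '0 .003 0 0 0 0 1;0 .0068 0 0 0 0 1;0 .0068 0 0 0 0 1;0 .0068 0 0 0 0 1'
python3 -m crank '0 0 0 0 0 0 .8;0 0 0 0 0 0 .6;0 0 0 0 0 0 .4;0 0 0 0 0 0 .2;0 0 0 0 0 0 0;0 0 0 0 0 0 0;0 0 0 0 0 0 0;0 -.02 0 0 0 0 0;0 -.05 0 0 0 0 0;0 -.08 0 0 0 0 0;0 -.1 0 0 0 0 0;0 -.1 0 0 0 0 0'
python3 -m crank '.035 0 .016 0 0 0 0;.07 0 .032 0 0 0 0;.11 0 .048 0 0 0 0;.15 0 .064 0 0 0 0;.18 0 .08 0 0 0 0;.22 0 .096 0 0 0 0;.25 0 .11 0 0 0 0;.28 0 .12 0 0 0 0;.31 0 .129 0 0 0 0;.348 0 .129 0 0 0 0;.348 0 .129 0 0 0 0;.348 0 .129 0 0 0 0'
python3 -m crank '0 0 0 0 0 0 0;0 0 0 0 0 0 0;0 0 0 0 0 0 0'
python3 -c "
from h import *
need(.6135,-.0065,.037,1.7)
p,d=capture('top');cv2.imwrite('pics/t2.png',cv2.resize(p[150:290,160:440],(800,400))[:,:,::-1]);
p,d=capture('side');cv2.imwrite('pics/s3.png',cv2.resize(p[100:340,240:540],(750,600))[:,:,::-1])"
```

```text
time: 18.52
ee_pos: [0.4841, 0.3417, 0.1262]
eef_rot: [[-0.001, 0.002, 1.0], [-1.0, 0.001, -0.001], [-0.001, -1.0, 0.002]]
wrist_force: [1.2, 1.4, 0.9]
opening: 0.309
time: 19.52
ee_pos: [0.4844, 0.3432, 0.2297]
eef_rot: [[-0.001, 0.005, 1.0], [-1.0, 0.005, -0.001], [-0.005, -1.0, 0.005]]
wrist_force: [0.4, -0.1, 0.3]
opening: 1.0
time: 20.52
ee_pos: [0.6119, -0.0105, 0.2239]
eef_rot: [[-0.007, -0.002, 1.0], [-1.0, -0.001, -0.007], [0.001, -1.0, -0.002]]
wrist_force: [-0.7, 0.9, -0.5]
opening: 1.006
time: 20.77
ee_pos: [0.6118, -0.0052, 0.2252]
eef_rot: [[0.002, 0.0, 1.0], [-1.0, 0.001, 0.002], [-0.001, -1.0, 0.0]]
wrist_force: [0.2, 0.2, -0.1]
opening: 0.998
t 20.7667 row [0.0014 0.1882 0.0016] [-0.0001 -0.0282 -0.0006] op 0.9982867641200568
```

View pics/s3.png

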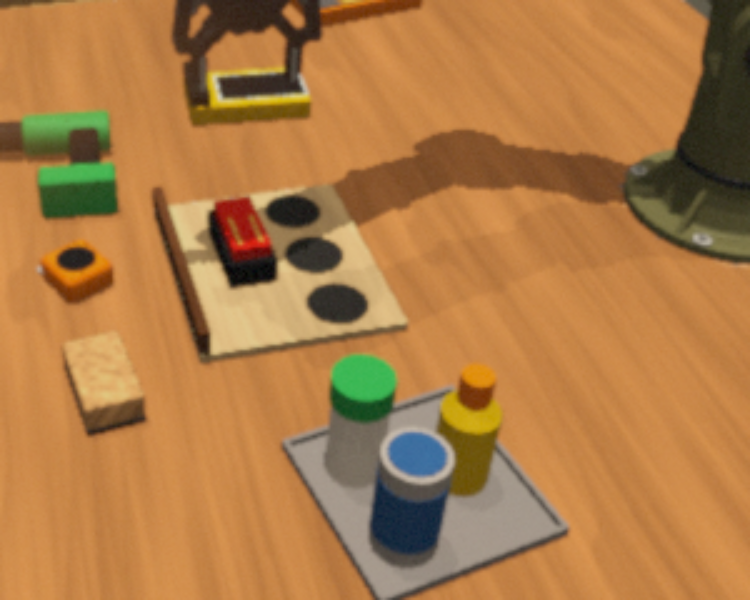

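```bash
python3 -m crank '0 .03 0 0 -.028 0 0;.001 .07 .001 0 -.028 0 0;.001 .11 .001 0 -.028 0 0;.001 .14 .0015 0 -.028 0 0;.001 .165 .0015 0 -.028 0 0;.001 .18 .0015 0 -.028 0 0;.001 .188 .0015 0 -.028 0 0;.001 .188 .0015 0 -.028 0 0;.001 .188 .0015 0 -.028 0 0;.001 .188 .0015 0 -.028 0 0'
python3 -c "
from h import *
need(.6135,-.0065,.037,1.7)
p,d=capture('side');cv2.imwrite('pics/s4.png',cv2.resize(p[150:250,270:400],(780,600))[:,:,::-1])"
```

```text
time: 21.7
ee_pos: [0.6144, -0.0074, 0.0384]
eef_rot: [[0.027, 0.002, 1.0], [-1.0, 0.0, 0.027], [-0.0, -1.0, 0.002]]
wrist_force: [0.4, 0.5, 0.1]
opening: 0.998
t 21.7 row [-0.0009  0.0014 -0.0009] [-0.0021 -0.0024 -0.0002] op 0.9982508174389841
```

View pics/s4.png

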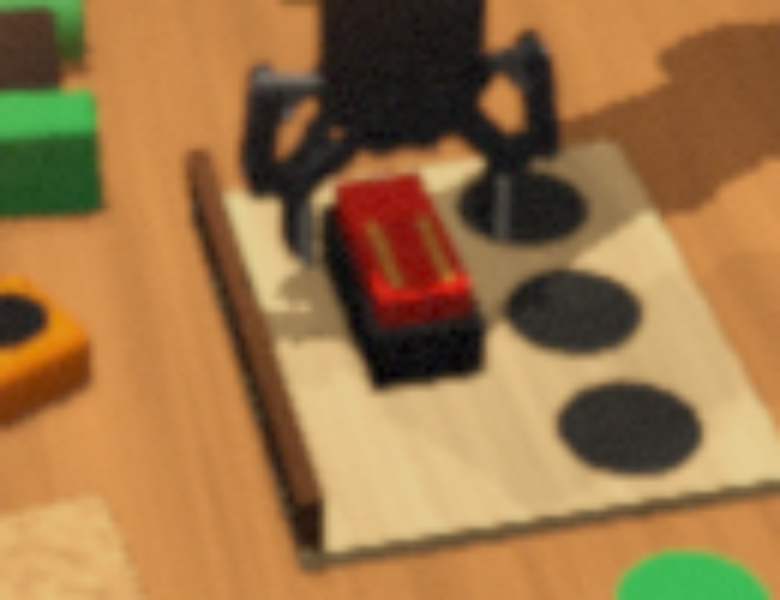

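```bash
python3 -c "
from h import *
for uv,z in(((353.8,190),.034),((320.5,193),.034),((353.8,190),.022),((320.5,193),.022)):print(ray('side',uv,z))"
```

```text
[[ 0.5561 -0.0281  0.034 ]]
[[ 0.6543 -0.0337  0.034 ]]
[[ 0.5516 -0.0435  0.022 ]]
[[ 0.6514 -0.0492  0.022 ]]
```

```bash
python3 -c "
from h import *
p,d=capture('side');C=cloud('side',d)
for u in(353,354,320,321,322):
  for v in(184,186,188,190,191,192,193,194,195): print(u,v,C[v,u],p[v,u])"
```

```text
353 184 [0.5677 0.0011 0.0784] [72 70 61]
353 186 [0.5681 0.0035 0.0732] [74 72 62]
353 188 [0.5675 0.0021 0.065 ] [71 70 62]
353 190 [ 0.5502 -0.0572  0.0117] [103  86  63]
353 191 [ 0.5524 -0.0489  0.0144] [142 116  78]
353 192 [ 0.5528 -0.047   0.0121] [153 123  83]
353 193 [ 0.5542 -0.0417  0.0125] [157 127  85]
353 194 [ 0.5555 -0.0366  0.0128] [156 127  84]
353 195 [ 0.5566 -0.0322  0.0125] [158 130  86]
354 184 [ 0.5638 -0.0025  0.0752] [63 60 55]
354 186 [ 0.5631 -0.0038  0.0671] [59 55 51]
354 188 [ 0.5455 -0.0637  0.0138] [61 61 55]
354 190 [ 0.5487 -0.0516  0.0156] [90 74 52]
354 191 [ 0.5495 -0.0483  0.0144] [135 108  71]
354 192 [ 0.5501 -0.0457  0.0127] [154 126  85]
354 193 [ 0.551  -0.0421  0.0117] [155 125  82]
354 194 [ 0.5525 -0.0365  0.0124] [157 128  88]
354 195 [ 0.5534 -0.0326  0.0117] [158 131  87]
320 184 [0.6623 0.0033 0.0939] [63 60 57]
320 186 [0.6623 0.003  0.0869] [68 64 56]
320 188 [0.663  0.0063 0.0825] [74 70 63]
320 190 [0.6629 0.0055 0.0751] [66 64 58]
320 191 [0.6626 0.0035 0.07  ] [71 67 62]
320 192 [0.6632 0.0066 0.0689] [78 74 66]
320 193 [0.663
[... 242 characters left out ...]
 72 65]
321 190 [0.6599 0.0045 0.0738] [92 81 69]
321 191 [0.6599 0.0043 0.0702] [89 76 62]
321 192 [0.6606 0.0081 0.0696] [88 77 67]
321 193 [0.6604 0.0064 0.0648] [84 73 64]
321 194 [0.6601 0.0046 0.06  ] [115  95  72]
321 195 [ 0.65   -0.0491  0.0144] [144 117  77]
322 184 [ 0.6362 -0.1039  0.0135] [158 133  91]
322 186 [ 0.638  -0.095   0.0126] [118 100  70]
322 188 [ 0.6398 -0.0858  0.0119] [115  96  68]
322 190 [ 0.6418 -0.0755  0.0122] [153 128  86]
322 191 [ 0.6427 -0.071   0.0119] [151 125  84]
322 192 [ 0.6441 -0.0638  0.0137] [140 113  79]
322 193 [ 0.6449 -0.0598  0.013 ] [106  88  61]
322 194 [ 0.6464 -0.0524  0.0151] [118  95  65]
322 195 [ 0.6466 -0.0515  0.0121] [141 114  76]
```

```bash
python3 -m crank '-.001 .0015 -.001 0 -.002 0 .1;-.001 .0015 -.001 0 -.002 0 .2;-.001 .0015 -.001 0 -.002 0 .2;-.001 .0015 -.001 0 -.002 0 .2'
python3 -c "
from h import *
need(.6135,-.0065,.037,1.7)
p,d=capture('side');C=cloud('side',d)
q=C[150:250,270:400].reshape(-1,3)
for xl,xh in((.56,.578),(.649,.675)):
  w=q[(q[:,0]>xl)&(q[:,0]<xh)&(abs(q[:,1]+.0065)<.02)&(q[:,2]>.018)&(q[:,2]<.12)];w=w[w[:,2].argsort()];print(len(w));print(w[:8])
cv2.imwrite('pics/s5.png',cv2.resize(p[150:230,290:390],(750,600),interpolation=2)[:,:,::-1])"
```

```text
time: 22.13
ee_pos: [0.6125, -0.007, 0.0358]
eef_rot: [[0.029, 0.0, 1.0], [-1.0, -0.0, 0.029], [0.0, -1.0, 0.0]]
wrist_force: [0.5, -0.4, 0.0]
opening: 0.795
t 22.1333 row [-0.0005 -0.0012  0.001 ] [-0.0003 -0.0008  0.0001] op 0.7952736078579467
82
[[ 0.5719 -0.0011  0.0492]
 [ 0.5767  0.0054  0.0547]
 [ 0.5693 -0.0007  0.0562]
 [ 0.5735  0.0041  0.0568]
 [ 0.5768  0.0053  0.0582]
 [ 0.569  -0.0023  0.0585]
 [ 0.5668  0.0004  0.0602]
 [ 0.5764  0.0036  0.0604]]
145
[[ 0.6515  0.0045  0.0515]
 [ 0.6545  0.0048  0.0522]
 [ 0.654   0.0023  0.0538]
 [ 0.6586 -0.0033  0.0538]
 [ 0.6496  0.0091  0.0547]
 [ 0.6599  0.0037  0.0557]
 [ 0.652   0.0069  0.0569]
 [ 0.6495  0.0085  0.0577]]
```

View pics/s5.png

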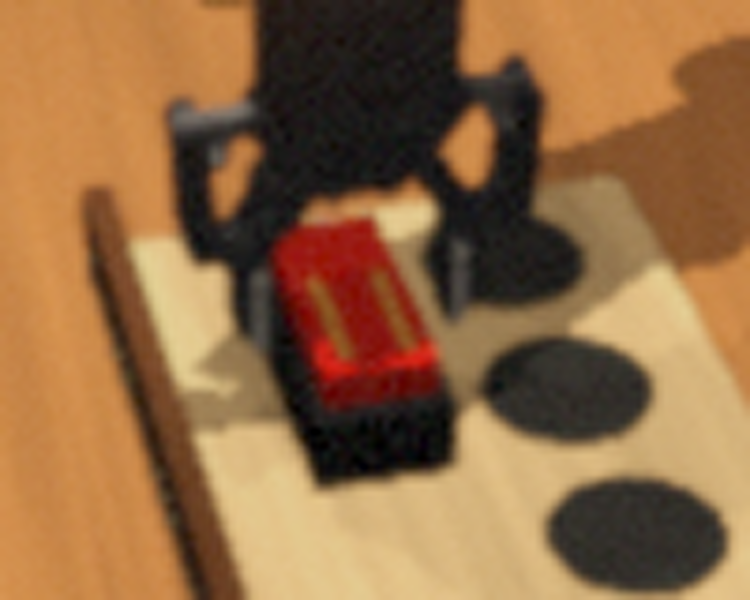

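```bash
python3 -c "
from h import *
p,d=capture('side');C=cloud('side',d)
q=C[130:250,270:400].reshape(-1,3)
w=q[(abs(q[:,0]-.613)<.03)&(q[:,1]>.01)&(q[:,1]<.05)&(q[:,2]>.07)];w=w[w[:,2].argsort()];print(w[:10])"
python3 -m crank '0 .002 0 0 0 0 .2;0 .004 0 0 0 0 .2;0 .006 0 0 0 0 .2;0 .006 0 0 0 0 .2'
python3 -m crank '0 .002 0 0 0 0 .2;0 .004 0 0 0 0 .2;0 .004 0 0 0 0 .2'
```

```text
[[0.6388 0.0113 0.1096]
 [0.6418 0.0128 0.1111]
 [0.5854 0.0101 0.1111]
 [0.6385 0.0101 0.112 ]
 [0.5887 0.0118 0.1127]
 [0.6415 0.0114 0.1134]
 [0.5911 0.0102 0.1153]
 [0.6386 0.0106 0.1157]
 [0.636  0.0113 0.1158]
 [0.6359 0.0109 0.1188]]
time: 22.57
ee_pos: [0.6121, -0.007, 0.029]
eef_rot: [[0.029, -0.001, 1.0], [-1.0, -0.0, 0.029], [-0.0, -1.0, -0.001]]
wrist_force: [1.0, 0.4, 0.3]
opening: 0.798
time: 22.82
ee_pos: [0.6122, -0.007, 0.0251]
eef_rot: [[0.029, -0.001, 1.0], [-1.0, 0.0, 0.029], [-0.0, -1.0, -0.001]]
wrist_force: [1.0, -0.2, -0.3]
opening: 0.798
```

```bash
python3 -m crank '0 .003 0 0 0 0 .2;0 .006 0 0 0 0 .2;0 .008 0 0 0 0 .2;0 .008 0 0 0 0 .2;0 .008 0 0 0 0 .25;0 .008 0 0 0 0 .3;0 .008 0 0 0 0 .35;0 .008 0 0 0 0 .5;0 .008 0 0 0 0 1;0 .008 0 0 0 0 1;0 .008 0 0 0 0 1;0 .008 0 0 0 0 1'
python3 -m crank '0 0 0 0 0 0 1;0 0 0 0 0 0 1;0 0 0 0 0 0 1;0 0 0 0 0 0 1'
python3 -c "
from h import *
need(.6135,-.0065,.037,1.7)
p,d=capture('side');cv2.imwrite('pics/s6.png',cv2.resize(p[150:230,290:390],(750,600),interpolation=2)[:,:,::-1])"
```

```text
time: 23.82
ee_pos: [0.613, -0.0069, 0.0182]
eef_rot: [[0.029, 0.001, 1.0], [-1.0, 0.0, 0.029], [0.0, -1.0, 0.001]]
wrist_force: [0.5, -0.6, 5.1]
opening: 0.644
time: 24.15
ee_pos: [0.613, -0.0068, 0.0182]
eef_rot: [[0.029, 0.001, 1.0], [-1.0, 0.0, 0.029], [-0.0, -1.0, 0.001]]
wrist_force: [0.0, -0.8, 6.2]
opening: 0.642
t 24.15 row [-0.0003 -0.0188  0.0005] [-0.0013 -0.0007 -0.    ] op 0.6420882731506078
```

View pics/s6.png

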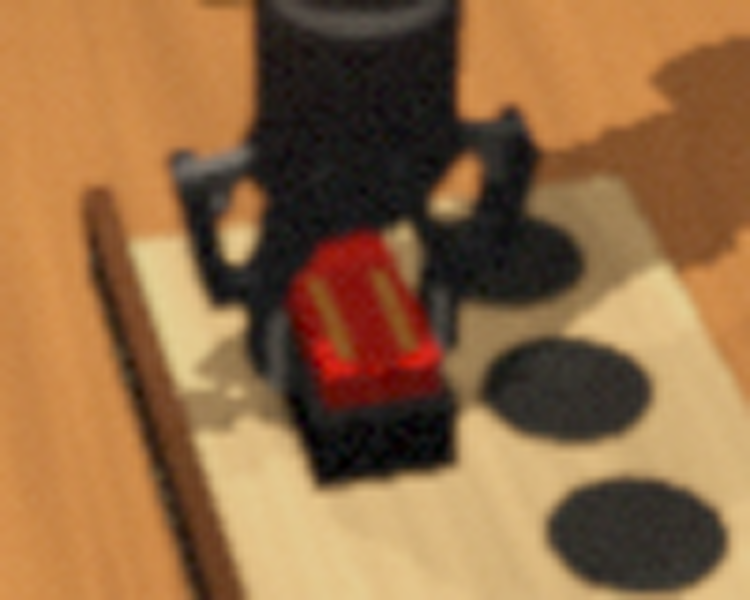

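```bash
python3 -m crank '0 -.01 0 0 0 0 1;0 -.03 0 0 0 0 1;0 -.06 0 0 0 0 1;0 -.09 0 0 0 0 1;.01 -.12 -.003 0 .05 0 1;.03 -.12 -.01 0 .12 0 1;.06 -.12 -.02 0 .22 0 1;.09 -.12 -.03 0 .32 0 1;.12 -.12 -.04 0 .42 0 1;.15 -.12 -.05 0 .52 0 1;.18 -.12 -.06 0 .62 0 1;.2 -.12 -.066 0 .7 0 1'
python3 -c "
from h import *
need(.5065,-.360,.138,-93)"
```

```text
time: 25.2
ee_pos: [0.5496, -0.2126, 0.137]
eef_rot: [[-0.628, -0.003, 0.778], [-0.778, -0.001, -0.628], [0.003, -1.0, -0.002]]
wrist_force: [0.1, -0.2, -5.1]
opening: 0.645
t 25.2 row [ 0.1418 -0.0007  0.0591] [0.0003 0.9439 0.0035] op 0.6449824238687435
```

```bash
python3 -m crank '.02 0 .008 0 .1 0 1;.04 0 .016 0 .2 0 1;.06 0 .024 0 .3 0 1;.08 0 .033 0 .4 0 1;.1 0 .042 0 .5 0 1;.12 0 .05 0 .6 0 1;.13 0 .055 0 .7 0 1;.142 0 .059 0 .8 0 1;.142 0 .059 0 .88 0 1;.142 0 .059 0 .944 0 1;.142 0 .059 0 .944 0 1;.142 0 .059 0 .944 0 1'
python3 -m crank '0 0 0 0 0 0 1;0 0 0 0 0 0 1;0 .01 0 0 0 0 1'
python3 -c "
from h import *
need(.5065,-.360,.0362,-93)
p,d=capture('top');cv2.imwrite('pics/t3.png',cv2.resize(p[180:290,400:510],(550,550),interpolation=2)[:,:,::-1])
m=mask(p,(18,75,100),(35,255,255),(425,200,480,270));print(rect(ray('top',big(m),.03)))"
```

```text
time: 26.2
ee_pos: [0.5097, -0.356, 0.1372]
eef_rot: [[-0.999, -0.001, -0.042], [0.042, 0.001, -0.999], [0.001, -1.0, -0.001]]
wrist_force: [-0.6, 0.0, -4.5]
opening: 0.64
time: 26.45
ee_pos: [0.5113, -0.3571, 0.129]
eef_rot: [[-0.999, 0.003, -0.043], [0.043, -0.002, -0.999], [-0.003, -1.0, 0.001]]
wrist_force: [0.7, -1.3, -4.8]
opening: 0.646
t 26.45 row [0.005  0.0928 0.003 ] [-0.0015  0.0093 -0.0029] op 0.6460159035572796
(array([ 529.6204, -324.0844]), array([ 69.6896, 159.8249]), 59.76002883911133)
```

```bash
python3 -m crank '.005 .02 .003 0 .009 0 1;.005 .04 .003 0 .009 0 1;.005 .06 .003 0 .009 0 1;.005 .075 .003 0 .009 0 1;.005 .08 .003 0 .009 0 1;.005 .08 .003 0 .009 0 1;.005 .08 .003 0 .009 0 1;.005 .08 .003 0 .009 0 1'
python3 -c "
from h import *
need(.5063,-.3597,.0362,-93)
p,d=capture('side');cv2.imwrite('pics/s7.png',cv2.resize(p[90:190,280:410],(780,600),interpolation=2)[:,:,::-1])"
```

```text
time: 27.17
ee_pos: [0.5058, -0.3598, 0.0486]
eef_rot: [[-0.999, 0.001, -0.053], [0.053, -0.001, -0.999], [-0.002, -1.0, 0.001]]
wrist_force: [0.7, 0.2, -5.4]
opening: 0.639
t 27.1667 row [-0.0004  0.0124 -0.0001] [-0.0007 -0.0007 -0.0015] op 0.6387736690443986
```

View pics/s7.png

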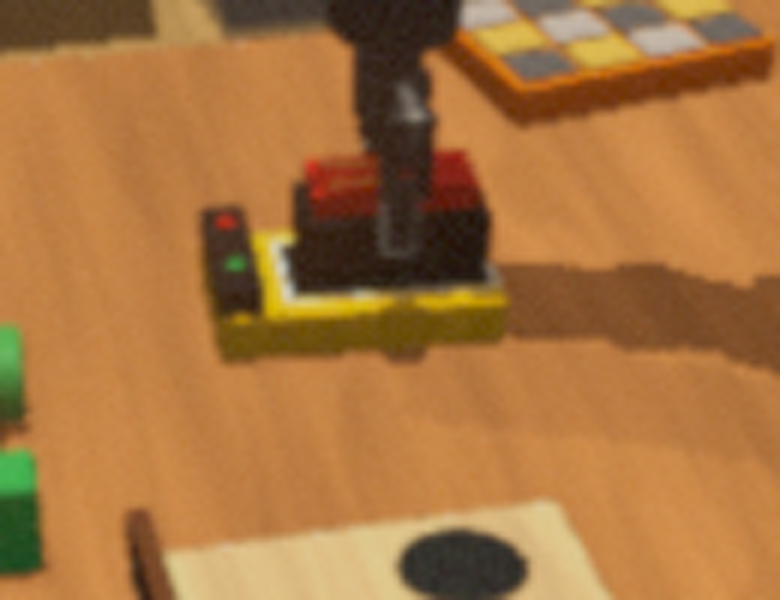

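```bash
python3 -m crank '0 .004 0 0 0 0 1;0 .008 0 0 0 0 1;0 .010 0 0 0 0 1;0 .0115 0 0 0 0 1;0 .0125 0 0 0 0 1;0 .0125 0 0 0 0 1;0 .0125 0 0 0 0 1'
```

```text
time: 27.8
ee_pos: [0.5048, -0.3594, 0.0363]
eef_rot: [[-0.999, -0.0, -0.053], [0.053, -0.0, -0.999], [0.0, -1.0, 0.0]]
wrist_force: [-3.6, 3.0, 6.4]
opening: 0.64
```

```bash
python3 -m crank '0 0 0 0 0 0 .8;0 0 0 0 0 0 .5;0 0 0 0 0 0 .2;0 0 0 0 0 0 0;0 0 0 0 0 0 0;0 0 0 0 0 0 0;0 0 0 0 0 0 0;0 -.03 0 0 0 0 0;0 -.07 0 0 0 0 0;0 -.11 0 0 0 0 0;0 -.15 0 0 0 0 0;0 -.18 0 0 0 0 0'
python3 -c "
from h import *
need(.484,.10,.222,0)"
```

```text
time: 28.8
ee_pos: [0.5058, -0.3597, 0.2187]
eef_rot: [[-0.999, 0.003, -0.053], [0.053, -0.002, -0.999], [-0.003, -1.0, 0.001]]
wrist_force: [0.6, -0.5, -0.0]
opening: 0.998
t 28.8 row [ 0.0461 -0.0041 -0.4579] [-0.0034 -1.624  -0.0011] op 0.9980303179385359
```

```bash
python3 -m crank '.003 0 -.033 0 -.11 0 0;.006 0 -.066 0 -.22 0 0;.009 0 -.1 0 -.34 0 0;.013 0 -.133 0 -.46 0 0;.016 0 -.166 0 -.58 0 0;.02 0 -.2 0 -.7 0 0;.023 0 -.233 0 -.82 0 0;.026 0 -.266 0 -.94 0 0;.03 0 -.3 0 -1.06 0 0;.033 0 -.333 0 -1.18 0 0;.036 0 -.366 0 -1.3 0 0;.04 0 -.4 0 -1.4 0 0'
python3 - <<'E'
from h import *
need(.484,.343,.23,0)
p,d=capture('top');C=cloud('top',d);np.savez('pics/top2.npz',p=p,d=d)
c=C[205:270,420:485].reshape(-1,3)
q=c[(c[:,2]>.074)&(c[:,2]<.09)];print("bat",len(q),rect(q),q.mean(0))
im=hsv(p);m=cv2.inRange(im,(0,150,110),(10,255,255))|cv2.inRange(im,(170,150,110),(180,255,255));m[:216]=0;m[270:]=0;m[:,:425]=0;m[:,478:]=0
k=big(cv2.morphologyEx(m,cv2.MORPH_CLOSE,np.ones((5,5))));print("red ray",rect(ray('top',k,.08)))
w=mask(p,(0,0,110),(180,60,255),(432,212,470,264));print("white",rect(ray('top',np.argwhere(w)[:,::-1],.03)))
cv2.imwrite('pics/t4.png',cv2.resize(p[195:275,400:500],(750,600),interpolation=2)[:,:,::-1])
E
```

```text
time: 29.8
ee_pos: [0.4863, 0.0433, 0.2153]
eef_rot: [[-0.217, 0.001, 0.976], [-0.976, -0.0, -0.217], [0.0, -1.0, 0.001]]
wrist_force: [0.7, 0.2, -0.0]
opening: 0.998
t 29.8 row [-0.292  -0.0148 -0.0672] [-0.0007 -0.2185  0.0002] op 0.9978840404538193
bat 542 (array([ 502.644 , -357.2945]), array([43.9309, 95.4534]), 87.36592864990234) [ 0.5025 -0.3571  0.0794]
red ray (array([ 502.6998, -356.8722]), array([42.1286, 95.3396]), 87.7245101928711)
white (array([ 506.1772, -360.2397]), array([ 70.379 , 125.6038]), 85.94673919677734)
```

View pics/t4.png

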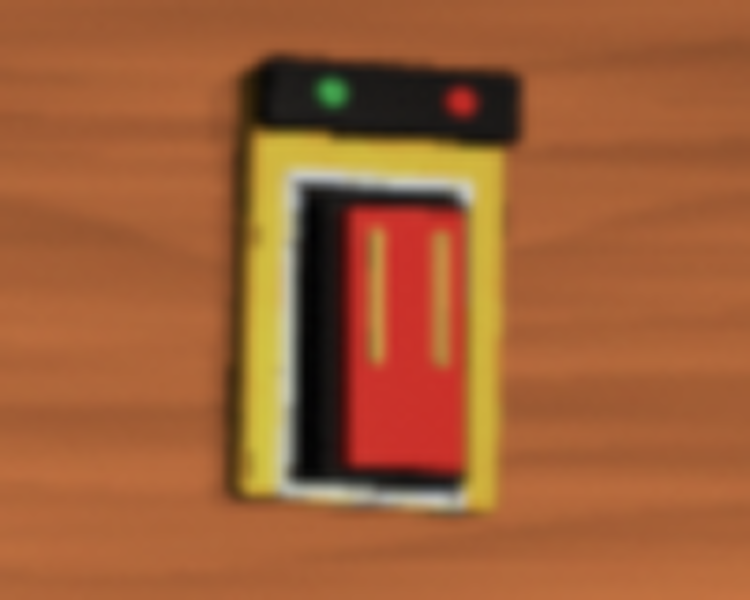

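```bash
python3 - <<'E'
from h import *
p=np.load("pics/top0.npz")["p"];H=hsv(p).astype(float)
up=8;box=(425,200,480,272)
I=cv2.resize(p[box[1]:box[3],box[0]:box[2]],None,fx=up,fy=up,interpolation=cv2.INTER_CUBIC)
def back(pts): return (np.array(pts,float)+.5)/up-.5+np.array([box[0],box[1]])
w=cv2.inRange(hsv(I),(0,0,100),(180,70,255)); n,l,st,c=cv2.connectedComponentsWithStats(w)
i=1+st[1:,4].argmax();pts=np.argwhere(l==i)[:,::-1]
print("white",rect(ray('top',back(pts),.03)))
P=ray('top',back(pts),.03)
# inner black area
b=cv2.inRange(hsv(I),(0,0,0),(180,255,60));n,l,st,c=cv2.connectedComponentsWithStats(b)
for i in range(1,n):
    if st[i,4]>3000: q=ray('top',back(np.argwhere(l==i)[:,::-1]),.03);print("black",st[i],rect(q),q.mean(0))
y=cv2.inRange(hsv(I),(18,75,100),(35,255,255))
L=[];Rr=[]
for v in range(int((222-200)*8),int((258-200)*8),4):
    u=np.where(y[v])[0]
    if len(u): L.append((u[0],v));Rr.append((u[-1],v))
for nm,e in(("L",L),("R",Rr)):
    g=ray('top',back(e),.03);f=np.polyfit(g[:,0],g[:,1],1);print(nm,np.degrees(np.arctan(f[0])),np.polyval(f,.5065))
E
```

```text
white (array([ 505.8545, -360.3954]), array([ 72.8785, 128.0102]), 86.05738067626953)
black [   61    23   291    90 18061] (array([ 598.6728, -366.574 ]), array([106.6954,  27.7797]), 86.36930847167969) [ 0.5985 -0.3664  0.03  ]
black [  115   161   169   319 49369] (array([ 506.5479, -360.2551]), array([ 58.8083, 113.3869]), 86.04820251464844) [ 0.5061 -0.3604  0.03  ]
L -3.5207230241699303 -0.30880264888565867
R -3.965692639421543 -0.40912971957731725
```

```bash
python3 -m crank '0 0 0 0 0 0 0;0 0 0 0 0 0 0'; python3 -c "
from h import *
need(.5055,-.3595,.2,-93)"
```

```text
time: 30.02
ee_pos: [0.4864, 0.0422, 0.2151]
eef_rot: [[-0.222, 0.0, 0.975], [-0.975, -0.0, -0.222], [0.0, -1.0, 0.0]]
wrist_force: [0.1, -0.3, -0.7]
opening: 1.002
t 30.0167 row [0.3875 0.0153 0.1077] [-0.0004  1.3995  0.0002] op 1.0017286687584426
```

```bash
python3 -m crank '.03 0 .008 0 .11 0 0;.06 0 .016 0 .22 0 0;.1 0 .027 0 .34 0 0;.13 0 .036 0 .46 0 0;.16 0 .045 0 .58 0 0;.2 0 .055 0 .7 0 0;.24 0 .066 0 .82 0 0;.27 0 .075 0 .94 0 0;.3 0 .084 0 1.06 0 0;.33 0 .092 0 1.18 0 0;.36 0 .1 0 1.3 0 0;.3875 .015 .1077 0 1.4 0 0'
python3 -m crank '0 0 0 0 0 0 0;0 0 0 0 0 0 0;0 0 0 0 0 0 0;0 0 0 0 0 0 0'
python3 -c "
from h import *
need(.5053,-.3595,.0363,-93)"
```

```text
time: 31.02
ee_pos: [0.5049, -0.3645, 0.2024]
eef_rot: [[-0.998, 0.003, -0.064], [0.064, -0.004, -0.998], [-0.003, -1.0, 0.004]]
wrist_force: [0.5, -1.0, 0.3]
opening: 0.997
time: 31.35
ee_pos: [0.5053, -0.3591, 0.2004]
eef_rot: [[-0.999, 0.0, -0.052], [0.052, 0.0, -0.999], [-0.0, -1.0, -0.0]]
wrist_force: [0.3, 0.3, -1.2]
opening: 1.002
t 31.35 row [0.0001 0.1641 0.0005] [ 0.0004  0.0001 -0.0003] op 1.0016805389015333
```

```bash
python3 -m crank '0 .04 0 0 0 0 0;0 .08 0 0 0 0 0;0 .11 0 0 0 0 0;0 .14 0 0 0 0 0;0 .155 0 0 0 0 0;0 .164 0 0 0 0 0;0 .164 0 0 0 0 0;0 .164 0 0 0 0 .15;0 .164 0 0 0 0 .25;0 .164 0 0 0 0 .35;0 .164 0 0 0 0 1;0 .164 0 0 0 0 1'
python3 -m crank '0 0 0 0 0 0 1;0 0 0 0 0 0 1;0 0 0 0 0 0 1;0 0 0 0 0 0 1;0 0 0 0 0 0 1;0 0 0 0 0 0 1;0 -.003 0 0 0 0 1;0 -.005 0 0 0 0 1;-.0035 -.005 .0027 0 .02 0 1;-.0035 -.005 .0027 0 .02 0 1;-.0035 -.005 .0027 0 .02 0 1;-.0035 -.005 .0027 0 .02 0 1'
python3 -m crank '0 .002 0 0 0 0 1;0 .004 0 0 0 0 1;0 .005 0 0 0 0 1;0 .005 0 0 0 0 1;0 .005 0 0 0 0 1'
```

```text
time: 32.35
ee_pos: [0.5064, -0.3598, 0.0382]
eef_rot: [[-0.999, 0.003, -0.053], [0.053, -0.001, -0.999], [-0.003, -1.0, 0.001]]
wrist_force: [-1.1, 1.1, 6.4]
opening: 0.641
time: 33.35
ee_pos: [0.5085, -0.3624, 0.0407]
eef_rot: [[-0.997, -0.001, -0.073], [0.073, 0.0, -0.997], [0.001, -1.0, -0.0]]
wrist_force: [1.2, -0.3, -4.3]
opening: 0.64
time: 33.77
ee_pos: [0.5087, -0.3625, 0.0382]
eef_rot: [[-0.997, 0.001, -0.073], [0.073, -0.001, -0.997], [-0.001, -1.0, 0.001]]
wrist_force: [-5.3, 2.7, 15.1]
opening: 0.644
```

```bash
python3 -m crank '0 0 0 0 0 0 .8;0 0 0 0 0 0 .5;0 0 0 0 0 0 .2;0 0 0 0 0 0 0;0 0 0 0 0 0 0;0 0 0 0 0 0 0;0 0 0 0 0 0 0;0 -.03 0 0 0 0 0;0 -.07 0 0 0 0 0;0 -.11 0 0 0 0 0;0 -.15 0 0 0 0 0;0 -.2 0 0 0 0 0'
python3 -m crank '.003 0 -.033 0 -.11 0 0;.006 0 -.066 0 -.22 0 0;.009 0 -.1 0 -.34 0 0;.013 0 -.133 0 -.46 0 0;.016 0 -.166 0 -.58 0 0;.02 0 -.2 0 -.7 0 0;.023 0 -.233 0 -.82 0 0;.026 0 -.266 0 -.94 0 0;.03 0 -.3 0 -1.06 0 0;.033 0 -.333 0 -1.18 0 0;.036 0 -.366 0 -1.3 0 0;.04 0 -.4 0 -1.4 0 0'
python3 - <<'E'
from h import *
p,d=capture('top');C=cloud('top',d)
c=C[205:270,420:485].reshape(-1,3)
q=c[(c[:,2]>.074)&(c[:,2]<.09)];print("bat",len(q),rect(q),q.mean(0))
im=hsv(p);m=cv2.inRange(im,(0,150,110),(10,255,255))|cv2.inRange(im,(170,150,110),(180,255,255));m[:216]=0;m[270:]=0;m[:,:425]=0;m[:,478:]=0
k=big(cv2.morphologyEx(m,cv2.MORPH_CLOSE,np.ones((5,5))));print("red ray",rect(ray('top',k,.08)))
need(.484,.343,.23,0)
# marks and board in both views: dark discs
for n in("top","side"):
    p,d=capture(n)
    b=(275,180,375,258) if n=="top" else (295,170,405,240)
    m=mask(p,(0,0,0),(180,255,75),b);
    for k in cv2.findContours(m,cv2.RETR_EXTERNAL,cv2.CHAIN_APPROX_NONE)[0]:
        if cv2.contourArea(k)>150: r=ray(n,k[:,0],.012);print(n,cv2.minEnclosingCircle((r[:,:2]*1000).astype(np.float32)),cv2.contourArea(k),r.mean(0))
E
```

```text
time: 34.77
ee_pos: [0.5083, -0.3622, 0.2293]
eef_rot: [[-0.997, -0.0, -0.073], [0.073, 0.001, -0.997], [0.001, -1.0, -0.001]]
wrist_force: [0.3, -0.1, -0.1]
opening: 0.998
time: 35.77
ee_pos: [0.498, 0.0406, 0.2279]
eef_rot: [[-0.236, 0.0, 0.972], [-0.972, -0.0, -0.236], [0.0, -1.0, 0.0]]
wrist_force: [1.0, 0.8, -0.7]
opening: 1.001
bat 550 (array([ 505.291 , -360.9888]), array([46.1631, 95.9743]), 84.80677795410156) [ 0.5053 -0.3606  0.0794]
red ray (array([ 505.3116, -359.7778]), array([42.1447, 95.8183]), 87.70226287841797)
t 35.8167 row [-0.2838  0.     -0.0782] [-0.0011 -0.2239 -0.0051] op 0.9974694263903132
top ((490.1131896972656, -17.28350830078125), 56.17300033569336) 310.0 [ 0.4857 -0.0143  0.012 ]
top ((531.67529296875, -81.0070571899414), 31.49201011657715) 325.0 [ 0.5315 -0.0809  0.012 ]
top ((585.732177734375, 69.70269012451172), 85.63890075683594) 291.5 [0.6132 0.0596 0.012 ]
side ((526.5884399414062, 91.0411376953125), 30.66342544555664) 221.0 [0.5264 0.0916 0.012 ]
side ((529.5280151367188, 4.507299900054932), 31.87377166748047) 193.0 [0.5288 0.0052 0.012 ]
```

```bash
python3 -m crank '-.03 0 -.009 0 -.06 0 0;-.06 0 -.018 0 -.12 0 0;-.1 0 -.03 0 -.18 0 0;-.14 0 -.04 0 -.224 0 0;-.18 0 -.05 0 -.224 0 0;-.22 0 -.06 0 -.224 0 0;-.25 0 -.07 0 -.224 0 0;-.282 0 -.078 0 -.224 0 0;-.282 0 -.078 0 -.224 0 0;-.282 0 -.078 0 -.224 0 0;-.282 0 -.078 0 -.224 0 0;-.282 0 -.078 0 -.224 0 0'
python3 -c "
from h import *
need(.4841,.3417,.126,0)"
```

```text
time: 36.92
ee_pos: [0.4915, 0.3295, 0.2274]
eef_rot: [[-0.023, 0.0, 1.0], [-1.0, -0.002, -0.023], [0.002, -1.0, 0.0]]
wrist_force: [0.3, -0.1, -0.0]
opening: 1.004
t 36.9167 row [-0.0122  0.1014 -0.0077] [-0.0001 -0.0233  0.0017] op 1.0038520837338551
```

```bash
python3 -m crank '-.0122 0 -.0077 0 -.023 0 0;-.0122 0 -.0077 0 -.023 0 0;-.0122 0 -.0077 0 -.023 0 0;-.0122 0 -.0077 0 -.023 0 0'
python3 -c "
from h import *
need(.4841,.3417,.126,0)"
```

```text
time: 37.25
ee_pos: [0.4832, 0.3438, 0.2279]
eef_rot: [[0.003, 0.0, 1.0], [-1.0, -0.0, 0.003], [0.0, -1.0, 0.0]]
wrist_force: [-0.4, 0.8, 0.4]
opening: 1.001
t 37.25 row [0.0021 0.1019 0.0009] [-0.0004  0.0027  0.0002] op 1.0009246613716625
```

```bash
python3 -m crank '0 .03 0 0 .002 0 0;.0015 .06 .001 0 .002 0 0;.0015 .09 .001 0 .002 0 0;.0015 .103 .001 0 .002 0 0;.0015 .103 .001 0 .002 0 0;.0015 .103 .001 0 .002 0 .2;.0015 .103 .001 0 .002 0 .3;.0015 .103 .001 0 .002 0 .4;.0015 .103 .001 0 .002 0 .5;.0015 .103 .001 0 .002 0 .6;.0015 .103 .001 0 .002 0 1;.0015 .103 .001 0 .002 0 1'
python3 -m crank '0 0 0 0 0 0 1;0 0 0 0 0 0 1;0 0 0 0 0 0 1;0 0 0 0 0 0 1;0 0 0 0 0 0 1;0 0 0 0 0 0 1'
python3 -c "
from h import *
need(.5319,-.0819,.135,0)"
```

```text
time: 38.25
ee_pos: [0.4847, 0.3431, 0.126]
eef_rot: [[0.001, 0.002, 1.0], [-1.0, 0.001, 0.001], [-0.001, -1.0, 0.002]]
wrist_force: [0.9, -0.7, 6.5]
opening: 0.309
time: 38.75
ee_pos: [0.4848, 0.3431, 0.126]
eef_rot: [[0.001, 0.002, 1.0], [-1.0, 0.001, 0.001], [-0.001, -1.0, 0.002]]
wrist_force: [-0.6, -0.5, 4.7]
opening: 0.307
t 38.75 row [ 0.425  -0.0094  0.0468] [-0.0021  0.0007 -0.0011] op 0.30735099298355567
```

```bash
python3 -m crank '0 -.03 0 0 0 0 1;0 -.06 0 0 0 0 1;0 -.09 0 0 0 0 1;.02 -.12 .002 0 0 0 1;.06 -.13 .006 0 0 0 1;.1 -.13 .01 0 0 0 1;.14 -.13 .015 0 0 0 1;.18 -.13 .02 0 0 0 1;.22 -.13 .025 0 0 0 1;.26 -.13 .03 0 0 0 1;.3 -.13 .035 0 0 0 1;.34 -.13 .04 0 0 0 1'
python3 -m crank '.03 0 .003 0 0 0 1;.06 0 .005 0 0 0 1;.0836 0 .007 0 0 0 1;.0836 0 .007 0 0 0 1;.0836 0 .007 0 0 0 1;.0836 0.03 .007 0 0 0 1;.0836 .06 .007 0 0 0 1;.0836 .09 .007 0 0 0 1;.0836 .11 .007 0 0 0 1;.0836 .116 .007 0 0 0 1;.0836 .116 .007 0 0 0 1;.0836 .116 .007 0 0 0 1'
python3 -c "
from h import *
need(.5316,-.0803,.1335,0)"
```

```text
time: 39.75
ee_pos: [0.524, 0.0006, 0.2549]
eef_rot: [[0.001, -0.0, 1.0], [-1.0, -0.0, 0.001], [0.0, -1.0, -0.0]]
wrist_force: [1.3, 1.0, -2.9]
opening: 0.301
time: 40.75
ee_pos: [0.5321, -0.0798, 0.1397]
eef_rot: [[0.002, 0.001, 1.0], [-1.0, 0.001, 0.002], [-0.001, -1.0, 0.001]]
wrist_force: [0.3, -0.3, -2.8]
opening: 0.308
t 40.75 row [ 0.0005  0.0062 -0.0005] [-0.0009  0.0024 -0.0005] op 0.3084564033082959
```

```bash
python3 -m crank '0 .003 0 0 0 0 1;.0005 .0068 0 0 0 0 1;.0005 .0068 0 0 0 0 1;.0005 .0068 0 0 0 0 1'
python3 -m crank '0 0 0 0 0 0 .8;0 0 0 0 0 0 .6;0 0 0 0 0 0 .4;0 0 0 0 0 0 .2;0 0 0 0 0 0 0;0 0 0 0 0 0 0;0 0 0 0 0 0 0;0 -.02 0 0 0 0 0;0 -.05 0 0 0 0 0;0 -.08 0 0 0 0 0;0 -.1 0 0 0 0 0;0 -.1 0 0 0 0 0'
python3 -m crank '-.04 0 .004 0 0 0 0;-.08 0 .009 0 0 0 0;-.12 0 .014 0 0 0 0;-.16 0 .018 0 0 0 0;-.2 0 .023 0 0 0 0;-.24 0 .028 0 0 0 0;-.28 0 .033 0 0 0 0;-.32 0 .038 0 0 0 0;-.36 0 .042 0 0 0 0;-.393 0 .046 0 0 0 0;-.393 0 .046 0 0 0 0;-.393 0 .046 0 0 0 0'
python3 -m crank '0 0 0 0 0 0 0;0 0 0 0 0 0 0;0 0 0 0 0 0 0'
python3 -c "
from h import *
need(.577,.3129,.109,0)
p,d=capture('top');C=cloud('top',d);q=C[200:260,335:385].reshape(-1,3);q=q[(q[:,2]>.134)&(q[:,2]<.15)];print(len(q),cv2.minEnclosingCircle((q[:,:2]*1000).astype(np.float32)),q.mean(0))"
```

```text
time: 41.08
ee_pos: [0.5327, -0.0813, 0.1331]
eef_rot: [[0.001, 0.003, 1.0], [-1.0, -0.0, 0.001], [0.0, -1.0, 0.003]]
wrist_force: [1.8, -0.3, 3.1]
opening: 0.301
time: 42.08
ee_pos: [0.5336, -0.0808, 0.2361]
eef_rot: [[0.001, 0.007, 1.0], [-1.0, -0.001, 0.001], [0.001, -1.0, 0.007]]
wrist_force: [0.7, -0.4, -0.4]
opening: 1.0
time: 43.08
ee_pos: [0.5758, 0.3145, 0.2308]
eef_rot: [[0.005, -0.002, 1.0], [-1.0, 0.001, 0.005], [-0.001, -1.0, -0.002]]
wrist_force: [-0.5, -0.1, -0.4]
opening: 1.0
time: 43.33
ee_pos: [0.5777, 0.3097, 0.2319]
eef_rot: [[-0.001, 0.0, 1.0], [-1.0, -0.001, -0.001], [0.001, -1.0, 0.0]]
wrist_force: [-0.5, 0.0, -0.4]
opening: 1.003
t 43.3333 row [-0.0033  0.1228 -0.0007] [-0.0002 -0.0014  0.0011] op 1.002976998621484
96 ((532.2892456054688, -81.39335632324219), 14.90990161895752) [ 0.5319 -0.0811  0.141 ]
```

```bash
python3 -m crank '-.003 .03 0 0 0 0 0;-.003 .06 -.0005 0 0 0 0;-.003 .09 -.0005 0 0 0 0;-.003 .11 -.0005 0 0 0 0;-.003 .1225 -.0005 0 0 0 0;-.003 .1225 -.0005 0 0 0 .1;-.003 .1225 -.0005 0 0 0 .2;-.003 .1225 -.0005 0 0 0 .3;-.003 .1225 -.0005 0 0 0 .5;-.003 .1225 -.0005 0 0 0 1;-.003 .1225 -.0005 0 0 0 1;-.003 .1225 -.0005 0 0 0 1'
python3 -m crank '0 0 0 0 0 0 1;0 0 0 0 0 0 1;0 0 0 0 0 0 1;0 0 0 0 0 0 1;0 0 0 0 0 0 1'
python3 -c "
from h import *
need(.5303,.0057,.1157,0)"
```

```text
time: 44.38
ee_pos: [0.5775, 0.3154, 0.1122]
eef_rot: [[0.001, 0.003, 1.0], [-1.0, 0.002, 0.001], [-0.002, -1.0, 0.003]]
wrist_force: [-1.1, -0.7, 4.8]
opening: 0.633
time: 44.8
ee_pos: [0.5775, 0.3153, 0.1122]
eef_rot: [[0.001, 0.003, 1.0], [-1.0, 0.002, 0.001], [-0.002, -1.0, 0.003]]
wrist_force: [-0.4, -0.0, 5.9]
opening: 0.633
t 44.8 row [ 0.3096 -0.0041 -0.0474] [-0.0034  0.0006 -0.0016] op 0.6334032255730013
```

```bash
python3 -m crank '0 -.02 0 0 0 0 1;0 -.05 0 0 0 0 1;0 -.08 0 0 0 0 1;.02 -.11 -.003 0 0 0 1;.06 -.11 -.009 0 0 0 1;.1 -.11 -.015 0 0 0 1;.14 -.11 -.022 0 0 0 1;.18 -.11 -.028 0 0 0 1;.22 -.11 -.034 0 0 0 1;.26 -.11 -.04 0 0 0 1;.29 -.11 -.045 0 0 0 1;.3072 -.11 -.0475 0 0 0 1'
python3 -m crank '0 0 0 0 0 0 1;0 0 0 0 0 0 1;0 0 0 0 0 0 1;0 .03 0 0 0 0 1;0 .06 0 0 0 0 1;0 .08 0 0 0 0 1;0 .09 0 0 0 0 1;0 .096 0 0 0 0 1;0 .096 0 0 0 0 1;0 .096 0 0 0 0 1;0 .096 0 0 0 0 1;0 .096 0 0 0 0 1'
python3 -c "
from h import *
need(.5298,.0081,.1185,0)"
```

```text
time: 45.8
ee_pos: [0.5286, 0.0023, 0.2201]
eef_rot: [[-0.004, 0.0, 1.0], [-1.0, -0.003, -0.004], [0.003, -1.0, 0.0]]
wrist_force: [-0.1, -0.3, -4.2]
opening: 0.635
time: 46.8
ee_pos: [0.5302, 0.0077, 0.1246]
eef_rot: [[0.001, 0.002, 1.0], [-1.0, 0.0, 0.001], [-0.0, -1.0, 0.002]]
wrist_force: [0.2, -0.6, -3.7]
opening: 0.635
t 46.8 row [-0.0004  0.0061 -0.0004] [-0.0021  0.001  -0.    ] op 0.6349818264928822
```

```bash
python3 -m crank '0 .002 0 0 0 0 1;0 .004 0 0 0 0 1;0 .0065 0 0 0 0 1;0 .0065 0 0 0 0 1;0 .0065 0 0 0 0 1'
python3 -m crank '0 0 0 0 0 0 .8;0 0 0 0 0 0 .6;0 0 0 0 0 0 .3;0 0 0 0 0 0 .1;0 0 0 0 0 0 0;0 0 0 0 0 0 0;0 0 0 0 0 0 0;0 -.02 0 0 0 0 0;0 -.05 0 0 0 0 0;0 -.08 0 0 0 0 0;0 -.11 0 0 0 0 0;0 -.11 0 0 0 0 0'
python3 -m crank '-.04 0 .003 0 0 0 0;-.08 0 .006 0 0 0 0;-.12 0 .009 0 0 0 0;-.16 0 .012 0 0 0 0;-.2 0 .015 0 0 0 0;-.24 0 .019 0 0 0 0;-.28 0 .022 0 0 0 0;-.32 0 .025 0 0 0 0;-.36 0 .028 0 0 0 0;-.394 0 .03 0 0 0 0;-.394 0 .03 0 0 0 0;-.394 0 .03 0 0 0 0'
python3 -m crank '0 0 0 0 0 0 0;0 0 0 0 0 0 0;0 0 0 0 0 0 0'
python3 -c "
from h import *
need(.5595,.4024,.0916,0)
p,d=capture('top');C=cloud('top',d);q=C[200:260,306:340].reshape(-1,3);q=q[(q[:,2]>.122)&(q[:,2]<.137)];print(len(q),cv2.minEnclosingCircle((q[:,:2]*1000).astype(np.float32)),q.mean(0))"
```

```text
time: 47.22
ee_pos: [0.53, 0.0075, 0.1191]
eef_rot: [[0.001, 0.002, 1.0], [-1.0, -0.001, 0.001], [0.001, -1.0, 0.002]]
wrist_force: [-5.5, -2.2, 17.7]
opening: 0.635
time: 48.22
ee_pos: [0.5319, 0.0087, 0.2322]
eef_rot: [[0.001, 0.008, 1.0], [-1.0, 0.001, 0.001], [-0.001, -1.0, 0.008]]
wrist_force: [0.7, 1.1, -0.1]
opening: 1.0
time: 49.22
ee_pos: [0.5574, 0.4043, 0.2256]
eef_rot: [[0.005, -0.002, 1.0], [-1.0, 0.0, 0.005], [-0.001, -1.0, -0.002]]
wrist_force: [0.7, -0.2, -0.6]
opening: 0.997
time: 49.47
ee_pos: [0.5599, 0.3996, 0.227]
eef_rot: [[-0.001, 0.0, 1.0], [-1.0, -0.001, -0.001], [0.001, -1.0, 0.0]]
wrist_force: [0.4, -0.7, 0.0]
opening: 1.002
t 49.4667 row [-0.0029  0.1354 -0.0005] [-0.0005 -0.0014  0.001 ] op 1.002278451480868
360 ((528.621337890625, 5.315199375152588), 28.764833450317383) [0.5286 0.0054 0.1295]
```

```bash
python3 -m crank '-.001 .03 0 0 0 0 0;-.001 .06 -.0005 0 0 0 0;-.001 .09 -.0005 0 0 0 0;-.001 .12 -.0005 0 0 0 0;-.001 .1345 -.0005 0 0 0 0;-.001 .1345 -.0005 0 0 0 .1;-.001 .1345 -.0005 0 0 0 .2;-.001 .1345 -.0005 0 0 0 .3;-.001 .1345 -.0005 0 0 0 .5;-.001 .1345 -.0005 0 0 0 1;-.001 .1345 -.0005 0 0 0 1;-.001 .1345 -.0005 0 0 0 1'
python3 -m crank '0 0 0 0 0 0 1;0 0 0 0 0 0 1;0 0 0 0 0 0 1;0 0 0 0 0 0 1;0 0 0 0 0 0 1'
python3 -c "
from h import *
need(.5273,.0953,.0976,0)"
```

```text
time: 50.52
ee_pos: [0.5597, 0.4032, 0.0949]
eef_rot: [[0.0, 0.003, 1.0], [-1.0, 0.002, 0.0], [-0.002, -1.0, 0.003]]
wrist_force: [0.5, -1.4, 7.0]
opening: 0.674
time: 50.93
ee_pos: [0.5597, 0.4032, 0.0949]
eef_rot: [[0.0, 0.003, 1.0], [-1.0, 0.002, 0.0], [-0.002, -1.0, 0.003]]
wrist_force: [0.6, 0.7, 6.8]
opening: 0.676
t 50.9333 row [ 0.3079 -0.0035 -0.0325] [-0.0034  0.0004 -0.0022] op 0.6761794457388917
```

```bash
python3 -m crank '0 -.02 0 0 0 0 1;0 -.05 0 0 0 0 1;0 -.08 0 0 0 0 1;.02 -.11 -.003 0 0 0 1;.06 -.11 -.006 0 0 0 1;.1 -.11 -.01 0 0 0 1;.14 -.11 -.015 0 0 0 1;.18 -.11 -.02 0 0 0 1;.22 -.11 -.024 0 0 0 1;.26 -.11 -.028 0 0 0 1;.29 -.11 -.031 0 0 0 1;.307 -.11 -.0325 0 0 0 1'
python3 -m crank '0 0 0 0 0 0 1;0 0 0 0 0 0 1;0 0 0 0 0 0 1;0 .03 0 0 0 0 1;0 .06 0 0 0 0 1;0 .08 0 0 0 0 1;0 .09 0 0 0 0 1;0 .096 0 0 0 0 1;0 .096 0 0 0 0 1;0 .096 0 0 0 0 1;0 .096 0 0 0 0 1;0 .096 0 0 0 0 1'
python3 -c "
from h import *
need(.5273,.0961,.1015,0)"
```

```text
time: 51.93
ee_pos: [0.5254, 0.0901, 0.2022]
eef_rot: [[-0.004, -0.001, 1.0], [-1.0, -0.004, -0.004], [0.004, -1.0, -0.001]]
wrist_force: [0.9, -0.4, -4.2]
opening: 0.677
time: 52.93
ee_pos: [0.5271, 0.0958, 0.1076]
eef_rot: [[0.001, 0.002, 1.0], [-1.0, 0.0, 0.001], [-0.0, -1.0, 0.002]]
wrist_force: [0.9, 0.5, -3.7]
opening: 0.678
t 52.9333 row [-0.0003  0.0061  0.0002] [-0.0021  0.001  -0.0004] op 0.6783393483195689
```

Lower, release, rise, and move clear towards the tray for a final look.

```bash
python3 -m crank '0 .002 0 0 0 0 1;0 .004 0 0 0 0 1;0 .006 0 0 0 0 1;0 .006 0 0 0 0 1;0 .006 0 0 0 0 1'
python3 -m crank '0 0 0 0 0 0 .8;0 0 0 0 0 0 .6;0 0 0 0 0 0 .3;0 0 0 0 0 0 .1;0 0 0 0 0 0 0;0 0 0 0 0 0 0;0 0 0 0 0 0 0;0 -.02 0 0 0 0 0;0 -.05 0 0 0 0 0;0 -.08 0 0 0 0 0;0 -.11 0 0 0 0 0;0 -.15 0 0 0 0 0'
python3 -m crank '-.04 0 0 0 0 0 0;-.08 0 0 0 0 0 0;-.12 0 0 0 0 0 0;-.16 0 0 0 0 0 0;-.2 0 0 0 0 0 0;-.24 0 0 0 0 0 0;-.28 0 0 0 0 0 0;-.28 0 0 0 0 0 0;-.28 0 0 0 0 0 0;-.28 0 0 0 0 0 0;-.28 0 0 0 0 0 0;-.28 0 0 0 0 0 0'
python3 - <<'E'
from h import *
p,d=capture('top');C=cloud('top',d)
for nm,b,z in [("tin",(275,212,308,248),.124),("jar",(308,212,340,248),.130),("glue",(340,212,372,248),.142)]:
    x0,y0,x1,y1=b;q=C[y0:y1,x0:x1].reshape(-1,3);q=q[(q[:,2]>z-.006)&(q[:,2]<z+.008)]; print(nm,len(q),q.mean(0),cv2.minEnclosingCircle((q[:,:2]*1000).astype(np.float32)))
c=C[205:270,420:485].reshape(-1,3);q=c[(c[:,2]>.074)&(c[:,2]<.09)];print("bat",rect(q))
cv2.imwrite('pics/t5.png',cv2.resize(p[80:290,160:480],(800,525))[:,:,::-1])
p,d=capture('side');cv2.imwrite('pics/s8.png',cv2.resize(p[90:340,220:520],(720,600))[:,:,::-1])
E
```

```text
time: 53.35
ee_pos: [0.5268, 0.0953, 0.1017]
eef_rot: [[0.001, 0.002, 1.0], [-1.0, -0.001, 0.001], [0.001, -1.0, 0.002]]
wrist_force: [-1.7, -2.0, 9.9]
opening: 0.678
time: 54.35
ee_pos: [0.5253, 0.095, 0.2505]
eef_rot: [[0.001, -0.003, 1.0], [-1.0, -0.0, 0.001], [0.0, -1.0, -0.003]]
wrist_force: [2.1, -0.7, -0.3]
opening: 1.001
time: 55.35
ee_pos: [0.5269, 0.3736, 0.2505]
eef_rot: [[-0.002, 0.0, 1.0], [-1.0, -0.001, -0.002], [0.001, -1.0, 0.0]]
wrist_force: [0.9, 0.2, 0.3]
opening: 1.003
tin 382 [0.5258 0.0933 0.1239] ((526.0477294921875, 93.56208801269531), 29.839332580566406)
jar 358 [0.5286 0.0054 0.1294] ((528.7115478515625, 5.499218940734863), 28.699626922607422)
glue 97 [ 0.532  -0.0808  0.1412] ((532.2515258789062, -81.020263671875), 14.878432273864746)
bat (array([ 505.1616, -361.0629]), array([45.1365, 96.1658]), 85.34400177001953)
```

View pics/t5.png

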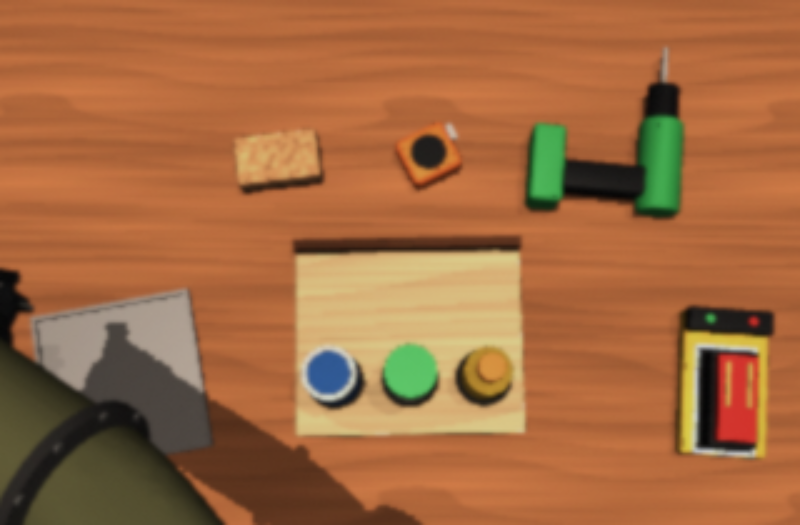

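View pics/s8.png

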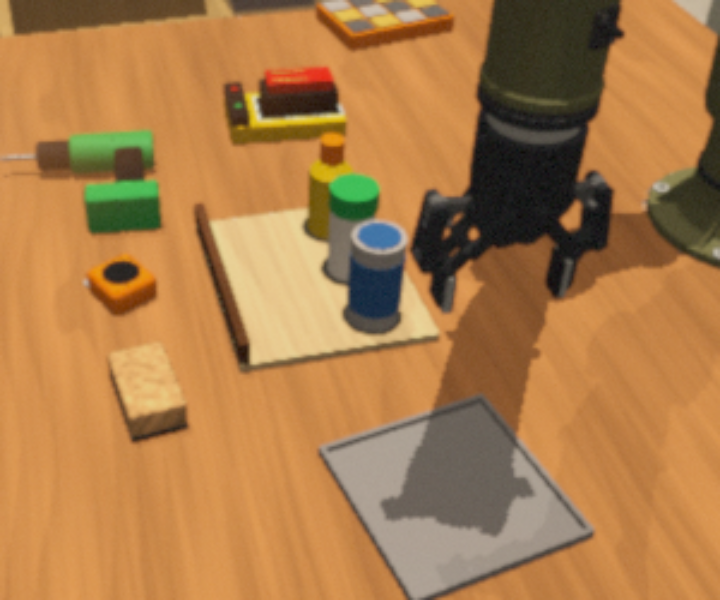

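```bash
python3 -c "
from rig import *
print(sign_off())"
```

```text
the job is handed in; nothing more can be done
None
```

The job is done and handed in, at about 55 s of the 147 s allowed. I stood the tin, jar and glue upright in the tray, set the battery on the charger, then returned each container upright to its own mark.

**Battery:** The first placing was about 4 mm off, so I regripped it and shifted it. The last top view puts it within about 1 mm of the outlined deck's centre. Its measured angle scattered between readings (-2.3° to -5.2°, against the charger's roughly -3.8°), so I'd call it square to within about 1.5°.

**Containers:** The final camera positions are within about 1.5 mm of where each one started. All three stand upright in both views.

**Bystanders:** The tape measure, drill and sanding block look unmoved in the pictures; I did not measure them. The gripper was clear of everything and the highest wrist force shown at the end of a move was about 18 N.

**Disagreement found:** The open fingertips sat roughly 20 mm higher than the tool description implies. I saw this in the side view before gripping the battery, so I lowered in small steps with force checks until the jaws held its black base.

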